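# Close the mould and hold its lock key turned

### The arm

A 6-joint arm with a two-finger parallel gripper is mounted at the origin on a cart in front of the work surface, level with it; the furniture and walls round the work are solid. World frame = base frame: x ahead of the robot, y to its left, z up, the work surface at z = 0. Lengths are in mm, angles in rad, forces in N, time in s.
With the tool pointing down it reaches from about 275 to 750 mm from the base axis. Payload 10.2 kg.
Tool frame: the origin (TCP) lies midway between the tips of the shut fingers; the grasp point (between the pads) lies 19 mm behind it (ctrl.hold_point_z is the distance from the TCP to the grasp point, in mm); z points along the fingers, y is the direction in which the jaws open and shut (so a half turn about z gives the same grasp; the last joint's range is limited). The gripper opens to 85 mm and grips with 20 to 120 N. Pads are 22 mm wide; open, the fingers measure 114 mm over their backs; the gripper's body (76 mm by 85 mm) begins 54 mm behind the grasp point. The pads swing forward as they close: fully open they stand 13 mm farther back than shut.
Start: joints at [0.882, 0.313, 1.498, -0, 1.331, -0.223], TCP at [235.81, 469.068, 231.294] pointing down, gripper open.
Joint ranges: [-2.94, 2.94], [-0.97, 2.17], [0.19, 2.56], [-1.23, 4.37], [0.02, 3.11], [-2.88, 2.88]. Speed limits (rad/s): [2.39, 2.39, 3.01, 3.14, 3.14, 3.14].

### API

Orientations are given as a unit quaternion [w, x, y, z].
In Python, from rig import ctrl, capture, get_calibration, ticket, search_frame, outline_of gives the robot as it stands. The module is installed in compiled form; this text tells all that it offers.
- The arm moves only by the tool servo_tool, never from a script. Its argument "motion" is a list of rows, each an object with "dr": the turn, a rotation vector about the tool's x, y, z in units of 10 degrees (1.0 is 10 degrees), a list of three; "delta_pos": the shift along the tool's x, y, z in units of 50 mm (1.0 is 50 mm), a list of three; "hand": the opening, from 0 (shut) to 1 (fully open). In form: [{"dr": [ax, ay, az], "delta_pos": [x, y, z], "hand": hand}, ...]. A call has 1 to 20 rows; each row shifts and turns the pose as measured when the row begins, along the tool's axes as they then stand; what a row does not reach is not made up. A row lasts 1/8 s, in which the tool goes at most 62.5 mm and 10.7 degrees, less where a joint would pass 70% of its speed; a pose out of reach is approached as far as the arm can. A call is refused whole if a number of a shift passes 1 or a number of a turn 1, either way. A call with a gripper value outside its range is refused whole. The fingers move at their own pace and stop on an object; "squeeze" is the grip in N (left out, the last holds). Time passes only in rows, so rows that do not move let the fingers close. It gives the time, the measured TCP pose, the force and the opening at its end, in the units of the state.
- ctrl.sense(): the state, without advancing time (a new reading comes with each control period).
- capture(name): name is "side" or "top" or "wrist"; returns (picture, depth): 480x640x3 uint8, red, green, blue; 480x640 float32, mm along the optical axis (not along the pixel's ray), 0 where there is no reading.
- get_calibration(name): a dict with "camera_matrix" (3x3 intrinsics, pixels), "T" (4x4, takes a point from camera to world coordinates). Camera axes: x right, y down, z forward; pixel columns grow to the right and rows downward; lengths in mm; the calibration is good to about 2 mm. A picture is of the moment at which its call begins: read the wrist's pose just before it. get_calibration takes no time and is no camera call; for the wrist camera it gives the pose at the moment of the call.
- ticket.finish_job(): hands the job in, once; it reports no verdict.
Trained networks look in the newest picture that a camera, given by its name, has taken for a name from the list of things; names that differ only in an ending like _2 or _b are one class to them, and where a whole thing is asked for, a point or a joint stands for the part that bears it (a point fixed in the world has none). Each returns a list of dicts, best first, with "score" (0 to 1); they miss things now and then, are a little off and sometimes report something else, mostly with a low value. They report only what shows in the picture. A call takes as long as a camera call. They do not tell look-alikes from the thing itself.
- search_frame(camera, label): "bbox" ([left, top, right, bottom] in pixels, round what is visible of it).
- outline_of(camera, label): "pixels" (480x640 bool, what is visible of it) and "bbox" ([left, top, right, bottom] in pixels, round what is visible of it).
The state is a dict: "time_s": time; "joints": joint angles; "dq": joint speeds; "tau": joint torques, N m; "eef_pos": TCP position; "ee_rot": TCP orientation; "force": force on the tool from outside, world axes, zero at the start; "wrist_torque": the same for the moment, N m; "grip_width": opening from 0.0 (shut) to 1.0 (fully open).
Only numpy, scipy, OpenCV 4.12 (cv2) and the standard library are available. Lean on these libraries where they do the work, as an engineer would, in place of code of your own. Each camera call takes 0.05 s, during which the arm holds its last target.

### The job

Close the mould: lower the plaster cover plate over the two locating pins of the steel base, its square window over the lock boss, until it lies flush, and let go of it. Then take the key out of its wooden stand, push it straight down into the keyway of the boss, working it past the sticky pins until its round flange is down on the cover plate, and turn it a quarter turn clockwise (seen from above) to its stop. The lock springs back, so finish still gripping the key with the lock held turned; leave the two cups and the small plaster plug where they stand.

Things in the scene. Friction and masses are not known exactly. Their poses are not given: they have to be found in the camera images.
- mould_base: Fixed dark steel bed, 220 x 104 x 40 mm (feet stick out 11 mm at its long sides). Origin: centre of its underside; x along its length towards the lock end, z up. Two upright locating pins, 12 mm thick with tapered tops, stand 22 mm above its top at x = -80 and +80 mm, y = 0. A 36 x 36 mm aluminium lock boss stands 12 mm above its top at x = +42 mm, y = 0.
- lock_mouth (a point): Centre of the keyway's mouth in the boss's top face, 52 mm above the base's underside; axes as the base. Keyway: chamfered slot 23.5 mm (x) by 10 mm (y) through a fixed face 10 mm thick; the turning cylinder lies below. Two pairs of sticky pins in the cylinder, one below the other, resist the key: 6 to 15 N of push, or rocking it a little under less push, gets past each.
- lock_cylinder (a joint): Lock cylinder under the boss, turned by the key's bit, which has about 0.15 rad of play in it. 0 rad: in line with the keyway; grows clockwise seen from above, to a stop at 1.4 rad. A spring returns it to 0 (about 0.1 N m at the stop). The key can turn only when its flange is down on the seated plate (within about 3 mm).
- plate_grip (a point): Centre of the cover plate's upright wooden grip, half-way up it; axes as the plate. The grip is 40 mm long (x), 12 mm thick (y), 36 mm high, and stands on the plate's top. This point is 32 mm above the plate's underside and 13 mm to the -x side of its middle. Seated, it is 72 mm above the base's underside.
- key_grip (a point): Centre of the loose steel key's flat bow: 36 mm wide (x), 10 mm thick (y), 40 mm high (z up), pinched across its thickness. Below it a 10 mm stem, then a round flange, 54 mm wide, 6 mm thick, underside 56 mm below this point, then an 8 mm neck and a bit 20 (x) x 7 (y) x 14.5 mm with a rounded foot. Bit parallel to bow; a half turn makes no difference.
- key_tip (a point): Foot of the key's bit, on the key's axis, 86 mm below key_grip (30 mm below the underside of the flange). With the plate seated and the key fully in it lies 28 mm below lock_mouth.
- key_stand: Fixed wooden block 80 x 64 x 40 mm with a slot along its x in its top in which the key stands upright, flange on the block's top. Origin: centre of its underside. Cover plate and stand may be on either side of the base.
- bisque_cup: Loose bisque cup, 68 mm in diameter, 62 mm high; bystander. Origin: centre of its underside.
- small_cup: Loose smaller bisque cup, 62 mm in diameter, 55 mm high; bystander. Origin: centre of its underside.
- natch_plug: Loose white plaster plug, 30 mm in diameter, 28 mm high; bystander. Origin: centre of its underside.
- cover_plate: Loose plaster cover plate, 190 x 90 x 14 mm, 0.25 to 0.5 kg, flat on the table at first. Origin: centre of its underside; x along its length towards the window, z up. Through holes 15 mm wide for the pins at x = -80 and +80 mm, window 44 x 44 mm for the boss at x = +42 mm, all at y = 0. Seated, its x points as the base's x.
- lock_key: The key as a whole, 0.12 kg, upright in its stand at first; origin and axes as key_tip.
Not all that is in view belongs to the job. Leave any orange look-alike of the cover_plate alone.

How it is judged (in metres and radians):
On the way, in this order (a step that is already met when the one before it is completed fails the run):
1. the cover plate lies flush on the base over both pins, and is let go (z of plate_grip in the frame of mould_base between 0.069 and 0.0745 m and angle between the z axis of plate_grip and the z axis of mould_base, either way round below 0.03 rad and angle between the x axis of plate_grip and the x axis of mould_base, either way round below 0.05 rad and x of plate_grip in the frame of mould_base between -0.017 and -0.009 m and y of plate_grip in the frame of mould_base between -0.004 and 0.004 m and contact force between the fingers and cover_plate below 0.3 N), for 0.2 s.
2. the key is in the lock, flange down on the plate, not yet turned (z of key_tip in the frame of lock_mouth below -0.0255 m and horizontal distance between key_tip and lock_mouth below 0.006 m and angle between key_grip's own z axis and vertical below 0.1 rad and value of joint lock_cylinder below 0.4 rad and z of plate_grip in the frame of mould_base between 0.069 and 0.0745 m and angle between the z axis of plate_grip and the z axis of mould_base, either way round below 0.03 rad and angle between the x axis of plate_grip and the x axis of mould_base, either way round below 0.05 rad and x of plate_grip in the frame of mould_base between -0.017 and -0.009 m and y of plate_grip in the frame of mould_base between -0.004 and 0.004 m), for 0.1 s.
At the end, for the whole second after the job is handed in: Plate flush on the base over both pins (2.5 mm, tilt under 0.03 rad), fingers off it; key foot 25.5 mm or more below the keyway mouth, within 6 mm of its axis, upright within 0.1 rad; lock past 1.15 rad and still, fingers gripping the key (all of step 1 and z of key_tip in the frame of lock_mouth below -0.0255 m and horizontal distance between key_tip and lock_mouth below 0.006 m and angle between key_grip's own z axis and vertical below 0.1 rad and value of joint lock_cylinder above 1.15 rad and contact force between the fingers and lock_key above 1 N and velocity of joint lock_cylinder between -0.1 and 0.1 rad/s); the arm keeps its last pose, push and grip.
It fails at once if a cup or the plaster plug is shifted by more than 20 mm or knocked over (distance of any of bisque_cup, small_cup, natch_plug from where it was at the start of the episode above 0.02 m or angle between any of bisque_cup, small_cup, natch_plug's own z axis and vertical above 0.5 rad).
It also fails if it takes over 64 s, if anything falls off the work surface, if the arm or the gripper's body presses on something with over 40 N, if the wrist force passes 120 N, or if a joint passes its speed limit or range.

## Working session

There is one attempt and no reset: what is moved stays moved. The work goes in short steps, Python scripts to look and compute and a tool call to move; the robot and the scene stay as the last step left them, time stands still between calls to the robot, and variables do not carry over. Pictures are saved under pics/ and viewed, and the job is handed in when it is done.

Besides the shell and the picture viewer there is one more tool, called after ">>>" as name(argument=value, ...), one argument or row to a line, values as JSON. servo_tool: Moves the arm, as the interface text tells. Its arguments: {"type":"object","properties":{"motion":{"type":"array"},"squeeze":{"type":"number"}},"required":["motion"]}

```bash
mkdir -p pics
cat > h.py <<'E'
import numpy as np, cv2
from rig import ctrl, capture, get_calibration, search_frame, outline_of
def save(n,p): cv2.imwrite(f'pics/{n}.png',p[:,:,::-1])
def pts(name,depth,mask=None):
    c=get_calibration(name);K=np.array(c['camera_matrix']);T=np.array(c['T'])
    v,u=np.nonzero((depth>0)&(mask if mask is not None else True))
    z=depth[v,u];P=np.stack([(u-K[0,2])/K[0,0]*z,(v-K[1,2])/K[1,1]*z,z],1)
    return P@T[:3,:3].T+T[:3,3],u,v
def proj(name,p):
    c=get_calibration(name);K=np.array(c['camera_matrix']);T=np.array(c['T'])
    q=(np.atleast_2d(p)-T[:3,3])@T[:3,:3]; w=q@K.T
    return w[:,:2]/w[:,2:]
E
python3 - <<'E'
from h import *
for n in ['top','side','wrist']:
    p,d=capture(n);save(n+'0',p);np.save(f'pics/{n}0.npy',d)
    c=get_calibration(n);print(n,np.round(c['T'],3).tolist(),np.round(c['camera_matrix'],1).tolist())
print(ctrl.sense(),ctrl.hold_point_z)
for n in ['mould_base','cover_plate','lock_key','key_stand','bisque_cup','small_cup','natch_plug']:
    print(n,[(np.round(r['bbox']).tolist(),round(r['score'],2)) for r in search_frame('top',n)])
E
```

```text
top [[-0.005, -0.998, 0.057, 444.369], [-1.0, 0.004, -0.022, -86.873], [0.022, -0.057, -0.998, 1382.678], [0.0, 0.0, 0.0, 1.0]] [[474.4, 0.0, 315.3], [0.0, 474.4, 243.8], [0.0, 0.0, 1.0]]
side [[-1.0, -0.028, 0.001, 540.664], [-0.015, 0.48, -0.877, 1424.07], [0.024, -0.877, -0.48, 940.922], [0.0, 0.0, 0.0, 1.0]] [[605.1, 0.0, 315.3], [0.0, 605.1, 246.5], [0.0, 0.0, 1.0]]
wrist [[0.449, 0.862, 0.234, 176.129], [0.894, -0.433, -0.118, 498.555], [-0.001, 0.262, -0.965, 371.84], [0.0, 0.0, 0.0, 1.0]] [[408.5, 0.0, 312.8], [0.0, 408.5, 236.7], [0.0, 0.0, 1.0]]
{'time_s': 0.15, 'joints': array([ 8.81615386e-01,  3.13285015e-01,  1.49823716e+00, -1.86781734e-05,
        1.33098541e+00, -2.23424839e-01]), 'dq': array([-7.24168392e-05, -4.18276839e-03, -1.39432717e-03, -1.99748013e-04,
       -5.95466687e-04, -2.62371922e-04]), 'tau': array([ 1.48809297e-03, -4.12368679e+01, -2.59796959e+01, -1.64726307e-04,
        3.19998428e-03, -2.82644675e-05]), 'eef_pos': array([235.68382924, 468.91952404, 230.89475747]), 'ee_rot': array([-1.93431920e-04,  2.30776650e-01,  9.73006644e-01, -4.14659292e-04]), 'force': array([-0.21675261,  0.68120467, -0.30924076]), 'wrist_torque': array([0.00232147, 0.05125921, 0.01927919]), 'grip_width': 0.9949162964968301} 18.700000000000003
mould_base [([246.0, 206.0, 305.0, 293.0], 0.62)]
cover_plate [([354.0, 206.0, 391.0, 273.0], 0.84), ([421.0, 256.0, 483.0, 327.0], 0.67)]
lock_key [([169.0, 236.0, 188.0, 251.0], 0.52)]
key_stand [([166.0, 228.0, 196.0, 257.0], 0.78)]
bisque_cup [([223.0, 174.0, 248.0, 198.0], 0.88)]
small_cup [([305.0, 178.0, 330.0, 196.0], 0.69)]
natch_plug [([170.0, 234.0, 186.0, 250.0], 0.7), ([221.0, 289.0, 229.0, 294.0], 0.57)]
```

Run:
```python
import cv2
im=cv2.imread('pics/top0.png')[150:350,130:510]
cv2.imwrite('pics/top0c.png',cv2.resize(im,None,fx=2.1,fy=2.1,interpolation=cv2.INTER_CUBIC))
```

```text
(no output)
```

View pics/top0c.png

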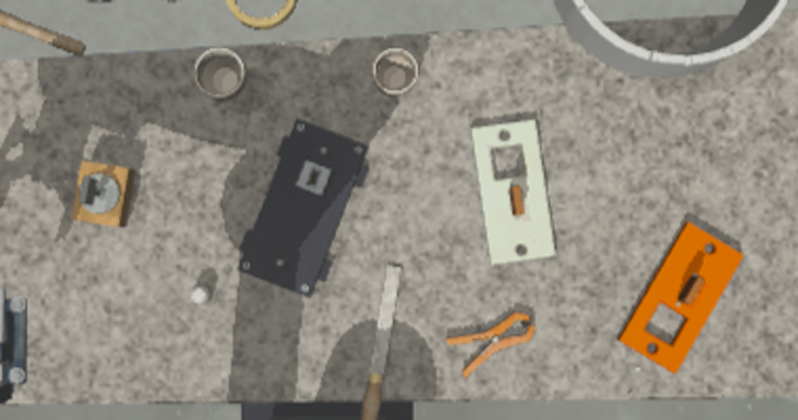

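View pics/side0.png

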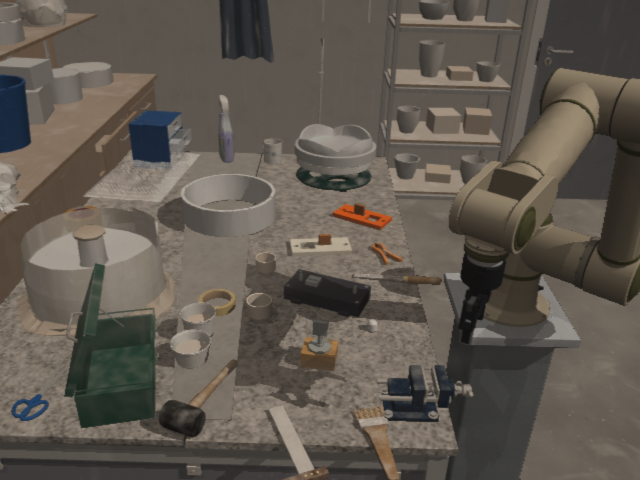

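View pics/wrist0.png

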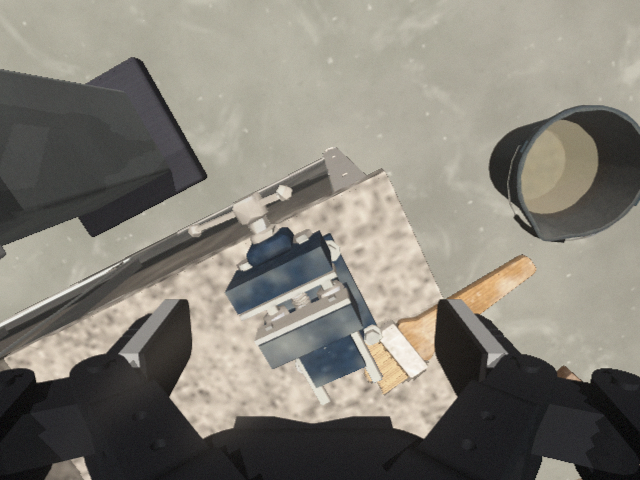

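The top view shows the cream plate at (372,240), with its orange look-alike at (452,291). The base is at (275,250) with its lock boss at the far end, the key in its stand at (179,243), and the cups at (235,186) and (318,187). The plug is at (225,290). I choose the cream plate, because orange is excluded by the description. Next come rough poses.

Run:
```python
from h import *
p,d=capture('top')
im=p.astype(int)
for n,zz in [('mould_base',(30,48)),('cover_plate',(8,22)),('key_stand',(25,50)),('lock_key',(0,200)),('bisque_cup',(10,90)),('small_cup',(10,90)),('natch_plug',(5,50))]:
    for r in outline_of('top',n):
        P,u,v=pts('top',d,r['pixels'])
        m=(P[:,2]>zz[0])&(P[:,2]<zz[1])
        if m.sum()<8: print(n,'few',r['bbox'],r['score'],np.median(P,0));continue
        (c,s,a)=cv2.minAreaRect(P[m][:,:2].astype(np.float32))
        print(n,round(r['score'],2),np.round(r['bbox']),'rect',np.round(c,1),np.round(s,1),round(a,1),'z',np.round(np.percentile(P[:,2],[5,50,95]),1), 'med',np.round(np.median(P[m],0)))
```

```text
mould_base 0.64 [246. 206. 305. 289.] rect [5.103e+02 2.000e-01] [104.5 218.9] 68.7 z [18.7 41.  50.3] med [504.   3.  41.]
cover_plate 0.8 [421. 255. 482. 326.] rect [ 385.2 -518.9] [ 92.  190.3] 58.9 z [ 9.3 15.2 26.5] med [ 393. -521.   15.]
cover_plate 0.77 [354. 206. 392. 275.] rect [ 530.7 -287.9] [191.9  91.3] 7.9 z [ 8.9 15.2 21.8] med [ 522. -288.   15.]
key_stand 0.58 [166. 226. 197. 256.] rect [529.8 271.9] [66.8 80.1] 80.9 z [ 5.2 40.3 47.2] med [526. 263.  41.]
key_stand 0.3 [306. 178. 330. 194.] rect [ 691.6 -124.6] [54.1 58.5] 87.8 z [ 1.7 17.4 57.7] med [ 707. -126.   39.]
lock_key 0.65 [170. 234. 186. 248.] rect [530.2 270.6] [52.1 50.2] 8.2 z [ 43.   49.2 116.9] med [528. 267.  49.]
bisque_cup 0.91 [222. 171. 249. 198.] rect [688.2 109. ] [66.3 65.4] 61.8 z [ 3.6 22.6 64.5] med [698. 115.  36.]
small_cup 0.58 [306. 174. 328. 194.] rect [ 692.1 -126.7] [53.9 59.5] 89.8 z [ 3.6 17.3 57.7] med [ 705. -127.   26.]
```

```bash
cat >> h.py <<'E'
from scipy.spatial.transform import Rotation as R
import json
def toolR(yaw_y_deg):
    a=np.radians(yaw_y_deg);y=np.array([np.cos(a),np.sin(a),0]);z=np.array([0,0,-1.]);x=np.cross(y,z)
    return R.from_matrix(np.stack([x,y,z],1))
def cur():
    s=ctrl.sense();q=s['ee_rot'];return np.array(s['eef_pos']),R.from_quat([q[1],q[2],q[3],q[0]])
def plan(target,yaw,hand,step=0.98,p=None,r=None,n=None,rstep=.95):
    if p is None: p,r=cur()
    target=np.array(target,float);rt=toolR(yaw)
    if n is None:
        n=max(int(np.ceil(np.linalg.norm(target-p)/50/step)),int(np.ceil(np.degrees((r.inv()*rt).magnitude())/10/rstep)),1)
    rows=[]
    for i in range(n):
        k=n-i;dp=np.round(r.inv().apply((target-p)/k)/50,3);dr=np.round(np.degrees((r.inv()*rt).as_rotvec()/k)/10,3)
        rows.append({"dr":dr.tolist(),"delta_pos":dp.tolist(),"hand":hand})
        p=p+r.apply(dp*50);r=r*R.from_rotvec(np.radians(dr*10))
    print(n,json.dumps(rows).replace('"dr"','dr'))
    return p,r
def st():
    p,r=cur();s=ctrl.sense();m=r.as_matrix();print('t',round(s['time_s'],2),'p',np.round(p,1),'yaw',round(np.degrees(np.arctan2(m[1,1],m[0,1])),2),'z',np.round(m[:,2],3),'F',np.round(s['force'],1),'M',np.round(s['wrist_torque'],2),'g',round(s['grip_width'],3),'q6',round(s['joints'][5],2))
E
python3 - <<'E'
from h import *
st(); plan([440,10,235],68.7,1)
E
```

```text
t 0.9 p [235.8 469.1 231.3] yaw 63.31 z [ 0.  0. -1.] F [-0.8 -0.5  0.7] M [-0.04 -0.01 -0.01] g 0.996 q6 -0.22
11 [{dr: [0.0, 0.0, -0.049], "delta_pos": [-0.707, -0.579, -0.007], "hand": 1}, {dr: [0.0, 0.0, -0.049], "delta_pos": [-0.702, -0.585, -0.007], "hand": 1}, {dr: [0.0, 0.0, -0.049], "delta_pos": [-0.697, -0.591, -0.007], "hand": 1}, {dr: [0.0, 0.0, -0.049], "delta_pos": [-0.691, -0.597, -0.007], "hand": 1}, {dr: [0.0, 0.0, -0.049], "delta_pos": [-0.686, -0.603, -0.007], "hand": 1}, {dr: [0.0, 0.0, -0.049], "delta_pos": [-0.681, -0.609, -0.006], "hand": 1}, {dr: [0.0, 0.0, -0.049], "delta_pos": [-0.676, -0.614, -0.007], "hand": 1}, {dr: [0.0, 0.0, -0.049], "delta_pos": [-0.671, -0.62, -0.006], "hand": 1}, {dr: [0.0, 0.0, -0.049], "delta_pos": [-0.665, -0.626, -0.007], "hand": 1}, {dr: [0.0, 0.0, -0.049], "delta_pos": [-0.66, -0.632, -0.006], "hand": 1}, {dr: [0.0, 0.0, -0.049], "delta_pos": [-0.655, -0.637, -0.007], "hand": 1}]
```

>>> servo_tool(
  motion=[
    {"dr": [0, 0, -0.05], "delta_pos": [-0.71, -0.58, 0], "hand": 1},
    {"dr": [0, 0, -0.05], "delta_pos": [-0.7, -0.58, 0], "hand": 1},
    {"dr": [0, 0, -0.05], "delta_pos": [-0.7, -0.59, 0], "hand": 1},
    {"dr": [0, 0, -0.05], "delta_pos": [-0.69, -0.6, 0], "hand": 1},
    {"dr": [0, 0, -0.05], "delta_pos": [-0.69, -0.6, 0], "hand": 1},
    {"dr": [0, 0, -0.05], "delta_pos": [-0.68, -0.61, 0], "hand": 1},
    {"dr": [0, 0, -0.05], "delta_pos": [-0.68, -0.61, 0], "hand": 1},
    {"dr": [0, 0, -0.05], "delta_pos": [-0.67, -0.62, 0], "hand": 1},
    {"dr": [0, 0, -0.05], "delta_pos": [-0.67, -0.63, 0], "hand": 1},
    {"dr": [0, 0, -0.05], "delta_pos": [-0.66, -0.63, 0], "hand": 1},
    {"dr": [0, 0, -0.05], "delta_pos": [-0.66, -0.64, 0], "hand": 1},
    {"dr": [0, 0, 0], "delta_pos": [0, 0, 0], "hand": 1},
  ],
)

```text
time_s: 2.4
eef_pos: [448.5, -4.3, 232.3]
ee_rot: [0.002, 0.182, 0.983, 0.001]
force: [-0.6, -0.4, 0.7]
grip_width: 0.999
```

Run:
```python
from h import *
st()
c=get_calibration('wrist'); p,d=capture('wrist');save('w1',p);np.save('pics/w1.npy',d);np.save('pics/w1T.npy',c['T'])
for n in ['mould_base','lock_mouth']:
    for r in outline_of('wrist',n): print(n,np.round(r['bbox']),r['score'])
st()
```

```text
t 2.4 p [448.5  -4.3 232.3] yaw 69.08 z [ 0.005  0.001 -1.   ] F [-0.6 -0.4  0.7] M [-0.04 -0.04 -0.03] g 0.999 q6 -1.48
mould_base [275. 134. 411. 374.] 0.8
lock_mouth [272. 136. 412. 377.] 0.75
lock_mouth [338. 302. 348. 323.] 0.48
t 2.55 p [447.5  -1.6 232.5] yaw 69.29 z [ 0.005  0.001 -1.   ] F [-0.2 -0.1 -0.4] M [-0.04 -0.02 -0.03] g 0.996 q6 -1.48
```

View pics/w1.png

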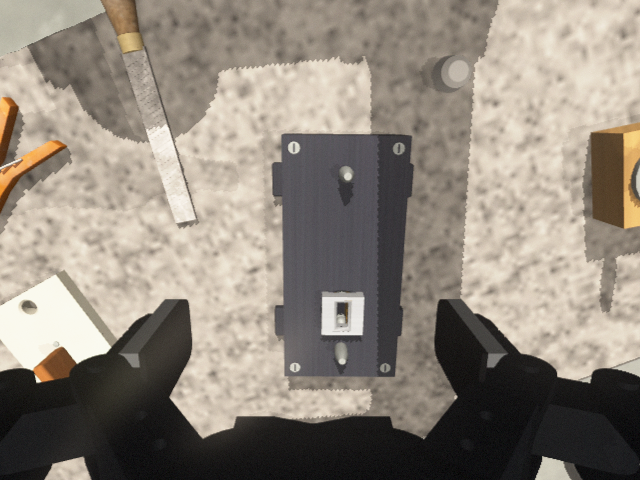

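```bash
cat > fitb.py <<'E'
from h import *
def ptsT(d,T,mask=True):
    K=np.array(get_calibration('wrist')['camera_matrix'])
    v,u=np.nonzero((d>0)&mask);z=d[v,u];P=np.stack([(u-K[0,2])/K[0,0]*z,(v-K[1,2])/K[1,1]*z,z],1)
    return P@T[:3,:3].T+T[:3,3],u,v
def rect(P):
    h=cv2.minAreaRect(P[:,:2].astype(np.float32));return np.round(h[0],1),np.round(h[1],1),round(h[2],1)
E
python3 - <<'E'
from fitb import *
d=np.load('pics/w1.npy');T=np.load('pics/w1T.npy')
m=np.zeros(d.shape,bool);m[125:380,265:415]=1
P,u,v=ptsT(d,T,m)
print('z pct',np.percentile(P[:,2],[2,50,98]))
a=P[(P[:,2]>37)&(P[:,2]<43)];print('top',rect(a),len(a),np.median(a[:,2]))
b=P[(P[:,2]>49)&(P[:,2]<55)&(u>310)&(u<375)&(v>285)&(v<338)];print('boss',rect(b),len(b),np.median(b[:,2]))
for (lo,hi) in [(160,190),(338,366)]:
    b=P[(P[:,2]>50)&(u>330)&(u<358)&(v>lo)&(v<hi)];
    if len(b): print('pin',b[:,:2].mean(0),np.percentile(b[:,2],[0,50,100]),len(b), 'hi',b[b[:,2]>58].mean(0))
E
```

```text
z pct [-3.0123591  37.97463409 50.36584896]
top (array([505.9,   1.3]), array([104.3, 220.6]), 68.6) 25734 38.268335460638184
boss (array([544.5, -13.9]), array([36. , 36.9]), 68.4) 1164 50.162407819215446
pin [430.33024167  30.2566579 ] [50.12875265 56.7829199  62.12440216] 185 hi [430.86741233  30.41170495  60.01396475]
pin [577.52172009 -27.23902447] [50.3316258  56.31893164 61.33512925] 150 hi [579.22626736 -27.53110674  59.62904085]
```

Run:
```python
from h import *
st(); plan([480,-315,230],97.5,1)
```

```text
t 2.55 p [447.5  -1.6 232.5] yaw 69.29 z [ 0.005  0.001 -1.   ] F [-0.2 -0.1 -0.4] M [-0.04 -0.02 -0.03] g 0.996 q6 -1.48
7 [{dr: [0.002, 0.004, -0.403], "delta_pos": [-0.404, -0.805, 0.006], "hand": 1}, {dr: [0.001, 0.004, -0.403], "delta_pos": [-0.346, -0.831, 0.006], "hand": 1}, {dr: [0.002, 0.004, -0.403], "delta_pos": [-0.287, -0.853, 0.006], "hand": 1}, {dr: [0.001, 0.004, -0.403], "delta_pos": [-0.226, -0.872, 0.007], "hand": 1}, {dr: [0.002, 0.003, -0.403], "delta_pos": [-0.164, -0.885, 0.007], "hand": 1}, {dr: [0.001, 0.004, -0.403], "delta_pos": [-0.101, -0.895, 0.007], "hand": 1}, {dr: [0.002, 0.003, -0.403], "delta_pos": [-0.039, -0.899, 0.007], "hand": 1}]
```

>>> servo_tool(
  motion=[
    {"dr": [0, 0, -0.4], "delta_pos": [-0.4, -0.8, 0], "hand": 1},
    {"dr": [0, 0, -0.4], "delta_pos": [-0.35, -0.83, 0], "hand": 1},
    {"dr": [0, 0, -0.4], "delta_pos": [-0.29, -0.85, 0], "hand": 1},
    {"dr": [0, 0, -0.4], "delta_pos": [-0.23, -0.87, 0], "hand": 1},
    {"dr": [0, 0, -0.4], "delta_pos": [-0.16, -0.88, 0], "hand": 1},
    {"dr": [0, 0, -0.4], "delta_pos": [-0.1, -0.89, 0], "hand": 1},
    {"dr": [0, 0, -0.4], "delta_pos": [-0.04, -0.9, 0], "hand": 1},
    {"dr": [0, 0, 0], "delta_pos": [0, 0, 0], "hand": 1},
    {"dr": [0, 0, 0], "delta_pos": [0, 0, 0], "hand": 1},
  ],
)

```text
time_s: 3.68
eef_pos: [486.4, -310.9, 233.8]
ee_rot: [0.004, -0.08, 0.997, 0.001]
force: [0.3, -0.0, -1.3]
grip_width: 1.001
```

Run:
```python
from fitb import *
st()
c=get_calibration('wrist'); p,d=capture('wrist');save('w2',p);np.save('pics/w2.npy',d);np.save('pics/w2T.npy',c['T'])
for r in outline_of('wrist','cover_plate'):
    print(np.round(r['bbox']),r['score'])
    P,u,v=ptsT(d,np.array(c['T']),r['pixels'])
    print(np.percentile(P[:,2],[2,50,98]))
    a=P[(P[:,2]>9)&(P[:,2]<16)];print(rect(a),len(a))
    a=P[(P[:,2]>40)&(P[:,2]<55)]
    if len(a): print('grip',rect(a),len(a),np.median(a[:,2]))
st()
```

```text
t 3.67 p [ 486.4 -310.9  233.8] yaw 99.21 z [ 0.007  0.002 -1.   ] F [ 0.3 -0.  -1.3] M [ 0.04  0.02 -0.02] g 1.001 q6 -2.51
[282. 144. 389. 341.] 0.84
[-1.54474511 12.21721157 47.71849767]
(array([ 527.2, -286.7]), array([191. ,  90.2]), 7.7) 16031
grip (array([ 513.5, -288.7]), array([39.8, 12.1]), 7.9) 669 47.784379626958525
[  0.   0. 186. 160.] 0.82
[-0.31349384 12.21390104 48.08369982]
(array([ 391.2, -524.8]), array([ 92. , 164.9]), 58.6) 14063
grip (array([ 391.3, -524. ]), array([13.3, 39.7]), 58.6) 1207 47.42401072210026
t 3.77 p [ 486.3 -310.9  233.9] yaw 99.23 z [ 0.007  0.002 -1.   ] F [ 0.3 -0.2 -0.4] M [-0.02 -0.01 -0.01] g 1.001 q6 -2.51
```

View pics/w2.png

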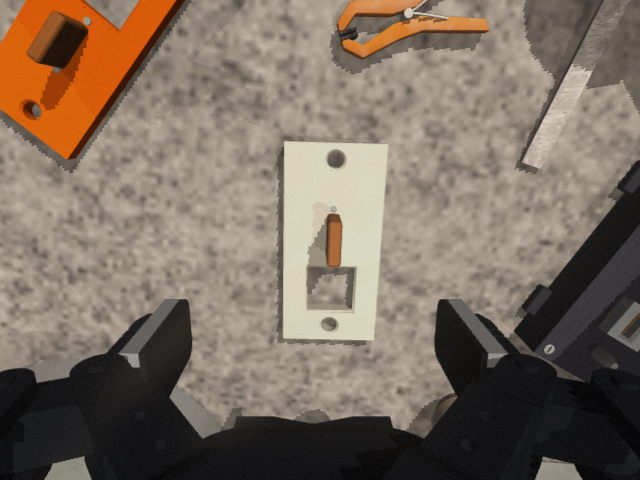

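The plate agrees with its description: 191x90 mm, grip 40x12 mm at (514,-288.6). Close up it is cream, with the window at the far end. I'll go down over the grip.

Run:
```python
from h import *
st(); plan([514,-288.6,60],97.8,1,step=.8)
```

```text
t 3.77 p [ 486.3 -310.9  233.9] yaw 99.23 z [ 0.007  0.002 -1.   ] F [ 0.3 -0.2 -0.4] M [-0.02 -0.01 -0.01] g 1.001 q6 -2.51
5 [{dr: [0.001, 0.009, 0.029], "delta_pos": [-0.119, 0.07, 0.697], "hand": 1}, {dr: [0.001, 0.008, 0.028], "delta_pos": [-0.119, 0.07, 0.696], "hand": 1}, {dr: [0.001, 0.009, 0.029], "delta_pos": [-0.12, 0.071, 0.696], "hand": 1}, {dr: [0.001, 0.008, 0.028], "delta_pos": [-0.12, 0.072, 0.696], "hand": 1}, {dr: [0.001, 0.009, 0.029], "delta_pos": [-0.121, 0.073, 0.697], "hand": 1}]
```

>>> servo_tool(
  motion=[
    {"dr": [0, 0.01, 0.03], "delta_pos": [-0.12, 0.07, 0.7], "hand": 0.7},
    {"dr": [0, 0.01, 0.03], "delta_pos": [-0.12, 0.07, 0.7], "hand": 0.7},
    {"dr": [0, 0.01, 0.03], "delta_pos": [-0.12, 0.07, 0.7], "hand": 0.7},
    {"dr": [0, 0.01, 0.03], "delta_pos": [-0.12, 0.07, 0.7], "hand": 0.7},
    {"dr": [0, 0.01, 0.03], "delta_pos": [-0.12, 0.07, 0.7], "hand": 0.7},
    {"dr": [0, 0, 0], "delta_pos": [0, 0, 0], "hand": 0.7},
  ],
)

```text
time_s: 4.53
eef_pos: [516.7, -282.0, 57.6]
ee_rot: [0.001, -0.07, 0.998, -0.001]
force: [0.1, -0.2, 0.7]
grip_width: 0.701
```

Run:
```python
from h import *
st(); plan([514,-288.6,20],97.8,.7,n=3)
```

```text
t 4.53 p [ 516.7 -282.    57.6] yaw 98.04 z [ 0.002 -0.002 -1.   ] F [ 0.1 -0.2  0.7] M [ 0.   -0.03  0.  ] g 0.701 q6 -2.41
3 [{dr: [-0.005, 0.003, 0.008], "delta_pos": [0.024, -0.041, 0.251], "hand": 0.7}, {dr: [-0.005, 0.003, 0.008], "delta_pos": [0.024, -0.041, 0.251], "hand": 0.7}, {dr: [-0.004, 0.003, 0.008], "delta_pos": [0.024, -0.04, 0.251], "hand": 0.7}]
```

>>> servo_tool(
  motion=[
    {"dr": [0, 0, 0.01], "delta_pos": [0.025, -0.04, 0.25], "hand": 0.7},
    {"dr": [0, 0, 0.01], "delta_pos": [0.025, -0.04, 0.25], "hand": 0.7},
    {"dr": [0, 0, 0], "delta_pos": [0.025, -0.04, 0.2], "hand": 0.7},
    {"dr": [0, 0, 0], "delta_pos": [0, 0, 0], "hand": 0.7},
  ],
)

```text
time_s: 5.03
eef_pos: [514.8, -290.0, 24.3]
ee_rot: [0.003, -0.068, 0.998, -0.003]
force: [-0.4, 0.4, -1.0]
grip_width: 0.7
```

Run:
```python
from h import *
st(); plan([514,-288.6,20],97.8,.7,n=1)
p,d=capture('wrist');save('w3',p)
```

```text
t 5.03 p [ 514.8 -290.    24.3] yaw 97.85 z [ 0.006 -0.006 -1.   ] F [-0.4  0.4 -1. ] M [-0.04 -0.04  0.05] g 0.7 q6 -2.42
1 [{dr: [-0.039, 0.03, 0.005], "delta_pos": [0.012, 0.03, 0.086], "hand": 0.7}]
```

View pics/w3.png

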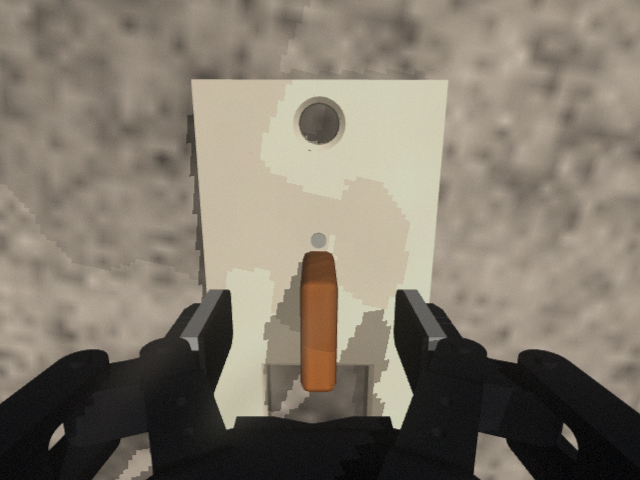

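The grip (319 px) sits midway between the pads (about 315 px). I'll close on it.

>>> servo_tool(
  motion=[
    {"dr": [-0.04, 0.03, 0], "delta_pos": [0.01, 0.03, 0.09], "hand": 0.7},
    {"dr": [0, 0, 0], "delta_pos": [0, 0, 0], "hand": 0},
    {"dr": [0, 0, 0], "delta_pos": [0, 0, 0], "hand": 0},
    {"dr": [0, 0, 0], "delta_pos": [0, 0, 0], "hand": 0},
    {"dr": [0, 0, 0], "delta_pos": [0, 0, 0], "hand": 0},
  ],
  squeeze=80,
)

```text
time_s: 5.7
eef_pos: [514.8, -289.0, 21.1]
ee_rot: [0.001, -0.069, 0.998, -0.001]
force: [0.7, -0.9, -1.9]
grip_width: 0.128
```

Run:
```python
from h import *
st()
```

```text
t 5.7 p [ 514.8 -289.    21.1] yaw 97.86 z [ 0.002 -0.001 -1.   ] F [ 0.7 -0.9 -1.9] M [-0.06 -0.03 -0.02] g 0.128 q6 -2.42
```

>>> servo_tool(
  motion=[
    {"dr": [0, 0, 0], "delta_pos": [0, 0, -0.3], "hand": 0},
    {"dr": [0, 0, 0], "delta_pos": [0, 0, -0.6], "hand": 0},
    {"dr": [0, 0, 0], "delta_pos": [0, 0, -0.8], "hand": 0},
    {"dr": [0, 0, 0], "delta_pos": [0, 0, -0.6], "hand": 0},
    {"dr": [0, 0, 0], "delta_pos": [0, 0, 0], "hand": 0},
  ],
)

```text
time_s: 6.32
eef_pos: [514.1, -288.3, 141.6]
ee_rot: [0.0, -0.069, 0.998, -0.0]
force: [0.5, -0.0, -3.7]
grip_width: 0.125
```

Run:
```python
from h import *
st(); plan([494,5.6,135],68.65,0,step=.8)
```

```text
t 6.33 p [ 514.1 -288.3  141.6] yaw 97.87 z [ 0.001 -0.    -1.   ] F [ 0.5 -0.  -3.7] M [ 0.03 -0.    0.01] g 0.125 q6 -2.42
8 [{dr: [-0.0, 0.001, 0.365], "delta_pos": [-0.051, 0.735, 0.016], "hand": 0}, {dr: [-0.0, 0.0, 0.365], "delta_pos": [-0.004, 0.736, 0.016], "hand": 0}, {dr: [-0.0, 0.001, 0.365], "delta_pos": [0.043, 0.735, 0.016], "hand": 0}, {dr: [-0.0, 0.001, 0.365], "delta_pos": [0.09, 0.731, 0.016], "hand": 0}, {dr: [-0.0, 0.0, 0.365], "delta_pos": [0.136, 0.724, 0.016], "hand": 0}, {dr: [-0.0, 0.001, 0.366], "delta_pos": [0.182, 0.713, 0.017], "hand": 0}, {dr: [-0.001, 0.0, 0.365], "delta_pos": [0.227, 0.701, 0.016], "hand": 0}, {dr: [-0.0, 0.001, 0.366], "delta_pos": [0.271, 0.684, 0.017], "hand": 0}]
```

>>> servo_tool(
  motion=[
    {"dr": [0, 0, 0.36], "delta_pos": [-0.05, 0.73, 0], "hand": 0},
    {"dr": [0, 0, 0.36], "delta_pos": [0, 0.74, 0], "hand": 0},
    {"dr": [0, 0, 0.36], "delta_pos": [0.04, 0.73, 0], "hand": 0},
    {"dr": [0, 0, 0.36], "delta_pos": [0.09, 0.73, 0], "hand": 0},
    {"dr": [0, 0, 0.36], "delta_pos": [0.14, 0.72, 0], "hand": 0},
    {"dr": [0, 0, 0.36], "delta_pos": [0.18, 0.71, 0], "hand": 0},
    {"dr": [0, 0, 0.36], "delta_pos": [0.23, 0.7, 0], "hand": 0},
    {"dr": [0, 0, 0.36], "delta_pos": [0.27, 0.6, 0], "hand": 0},
    {"dr": [0, 0, 0], "delta_pos": [0, 0, 0], "hand": 0},
    {"dr": [0, 0, 0], "delta_pos": [0, 0, 0], "hand": 0},
  ],
)

```text
time_s: 7.58
eef_pos: [486.4, 11.6, 130.7]
ee_rot: [-0.009, 0.19, 0.982, 0.002]
force: [-0.4, -0.4, -2.5]
grip_width: 0.126
```

Run:
```python
from h import *
st(); plan([494,5.6,115],68.65,0,n=2)
c=get_calibration('wrist');p,d=capture('wrist');save('w4',p);np.save('pics/w4.npy',d);np.save('pics/w4T.npy',c['T'])
```

```text
t 7.58 p [486.4  11.6 130.7] yaw 68.07 z [-0.017  0.007 -1.   ] F [-0.4 -0.4 -2.5] M [ 0.    0.03 -0.01] g 0.126 q6 -1.41
2 [{dr: [0.001, -0.053, -0.029], "delta_pos": [-0.096, -0.027, 0.156], "hand": 0}, {dr: [0.001, -0.052, -0.029], "delta_pos": [-0.094, -0.028, 0.156], "hand": 0}]
```

View pics/w4.png

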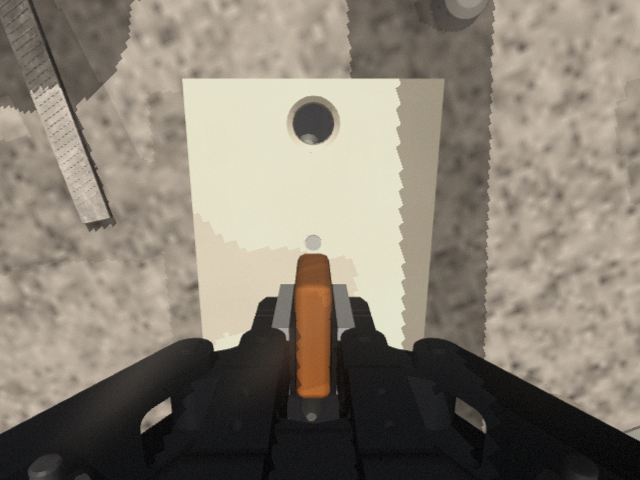

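```bash
cat > hole.py <<'E'
from fitb import *
def hole(d,T,p,r,verbose=True):
    m=np.zeros(d.shape,bool);m[75:260,180:445]=1
    P,u,v=ptsT(d,T,m)
    Q=r.inv().apply(P-p) # tool frame
    h=np.median(Q[:,2]); on=np.abs(Q[:,2]-h)<2.5
    # plane refine
    A=np.c_[Q[on][:,:2],np.ones(on.sum())];co=np.linalg.lstsq(A,Q[on][:,2],rcond=None)[0]
    img=np.zeros(d.shape,np.uint8);img[v[on],u[on]]=255
    roi=(255-img)[85:165,270:360].copy()
    n,lab,stt,cen=cv2.connectedComponentsWithStats(roi)
    k=[i for i in range(1,n) if 300<stt[i,4]<4500 and stt[i,0]>0 and stt[i,0]+stt[i,2]<90]
    k=max(k,key=lambda i:stt[i,4]); c=cen[k]+[270,85]
    K=np.array(get_calibration('wrist')['camera_matrix'])
    ray=T[:3,:3]@np.array([(c[0]-K[0,2])/K[0,0],(c[1]-K[1,2])/K[1,1],1])
    o=r.inv().apply(T[:3,3]-p);dd=r.inv().apply(ray)
    s=(co[0]*o[0]+co[1]*o[1]+co[2]-o[2])/(dd[2]-co[0]*dd[0]-co[1]*dd[1])
    ht=o+s*dd
    # edges at rows
    print('plane',np.round(co,4),'hole px',c,stt[k],'tool',np.round(ht,2),'world',np.round(p+r.apply(ht),2))
    rows=np.arange(100,250,10);L=[];Rr=[]
    for y in rows:
        xs=np.nonzero(img[y,182:444])[0]
        L.append(xs.min()+182);Rr.append(xs.max()+182)
    e=Q[on];
    for side in (1,-1):
        ys=[];xs=[]
        for x0 in np.arange(20,90,5):
            s2=e[np.abs(e[:,0]-x0)<2.5]
            if len(s2)>5: ys.append(s2[:,1].max() if side>0 else s2[:,1].min());xs.append(x0)
        if len(xs)>3: f=np.polyfit(xs,ys,1);print('edge',side,'slope',round(f[0],4),'y at -> ',round(np.polyval(f,13),2))
    return ht
E
python3 - <<'E'
from hole import *
p,r=cur();d=np.load('pics/w4.npy');T=np.load('pics/w4T.npy');st()
hole(d,T,p,r)
E
```

```text
t 7.62 p [486.4  11.5 130.7] yaw 68.04 z [-0.017  0.007 -1.   ] F [ 0.1 -0.3 -3. ] M [-0.01  0.07 -0.03] g 0.123 q6 -1.41
plane [-1.3000e-03 -9.0000e-04  8.7114e+00] hole px [312.54084507 123.04577465] [  21   15   43   45 1420] tool [67.36 -0.4   8.63] world [423.6   36.4  123.36]
edge 1 slope 0.004 y at ->  44.68
edge -1 slope 0.0012 y at ->  -45.56
```

Run:
```python
from h import *
st(); plan([493.8,6.2,95],68.65,0,n=4)
```

```text
t 7.62 p [486.4  11.5 130.7] yaw 68.04 z [-0.017  0.007 -1.   ] F [ 0.1 -0.3 -3. ] M [-0.01  0.07 -0.03] g 0.123 q6 -1.41
4 [{dr: [0.001, -0.027, -0.015], "delta_pos": [-0.048, -0.011, 0.178], "hand": 0}, {dr: [0.001, -0.026, -0.015], "delta_pos": [-0.047, -0.011, 0.178], "hand": 0}, {dr: [0.001, -0.027, -0.016], "delta_pos": [-0.046, -0.011, 0.178], "hand": 0}, {dr: [0.0, -0.026, -0.015], "delta_pos": [-0.045, -0.011, 0.179], "hand": 0}]
```

>>> servo_tool(
  motion=[
    {"dr": [0, -0.03, -0.015], "delta_pos": [-0.05, -0.01, 0.18], "hand": 0},
    {"dr": [0, -0.03, -0.015], "delta_pos": [-0.05, -0.01, 0.18], "hand": 0},
    {"dr": [0, -0.03, -0.015], "delta_pos": [-0.05, -0.01, 0.18], "hand": 0},
    {"dr": [0, -0.03, -0.015], "delta_pos": [-0.05, -0.01, 0.15], "hand": 0},
    {"dr": [0, 0, 0], "delta_pos": [0, 0, 0], "hand": 0},
    {"dr": [0, 0, 0], "delta_pos": [0, 0, 0], "hand": 0},
  ],
)

```text
time_s: 8.38
eef_pos: [495.0, 3.8, 92.6]
ee_rot: [0.001, 0.186, 0.983, -0.0]
force: [0.0, 0.6, -3.4]
grip_width: 0.124
```

Run:
```python
from h import *
st(); plan([493.8,6.2,88],68.65,0,n=2)
```

```text
t 8.38 p [495.    3.8  92.6] yaw 68.55 z [ 0.002 -0.001 -1.   ] F [ 0.   0.6 -3.4] M [ 0.01  0.04 -0.02] g 0.124 q6 -1.43
2 [{dr: [0.0, 0.007, -0.005], "delta_pos": [0.02, 0.018, 0.046], "hand": 0}, {dr: [0.0, 0.006, -0.005], "delta_pos": [0.02, 0.017, 0.046], "hand": 0}]
```

>>> servo_tool(
  motion=[
    {"dr": [0, 0.01, -0.01], "delta_pos": [0.02, 0.02, 0.05], "hand": 0},
    {"dr": [0, 0, 0], "delta_pos": [0.02, 0.02, 0.05], "hand": 0},
    {"dr": [0, 0, 0], "delta_pos": [0, 0, 0], "hand": 0},
  ],
)

```text
time_s: 8.75
eef_pos: [494.0, 6.7, 87.8]
ee_rot: [0.001, 0.185, 0.983, -0.0]
force: [-0.2, -0.5, -1.3]
grip_width: 0.124
```

Run:
```python
from hole import *
st(); 
c=get_calibration('wrist');p,d=capture('wrist');save('w5',p);np.save('pics/w5.npy',d);T=np.array(c['T'])
P,R_=cur();hole(d,T,P,R_);plan([493.8,6.2,88],68.65,0,n=1)
cv2.imwrite('pics/w5c.png',cv2.resize(p[60:260,170:460,::-1],None,fx=2.7,fy=2.7,interpolation=cv2.INTER_CUBIC))
```

```text
t 8.75 p [494.    6.7  87.8] yaw 68.67 z [ 0.001 -0.    -1.   ] F [-0.2 -0.5 -1.3] M [ 0.    0.03 -0.03] g 0.124 q6 -1.42
plane [-1.5000e-03 -9.0000e-04  8.8424e+00] hole px [312.48514851 123.11669024] [  21   17   43   44 1414] tool [67.5  -0.46  8.74] world [431.06  30.78  79.06]
edge 1 slope -0.0056 y at ->  44.86
edge -1 slope 0.0474 y at ->  -46.9
1 [{dr: [0.002, 0.01, 0.002], "delta_pos": [0.002, -0.011, -0.002], "hand": 0}]
```

View pics/w5c.png

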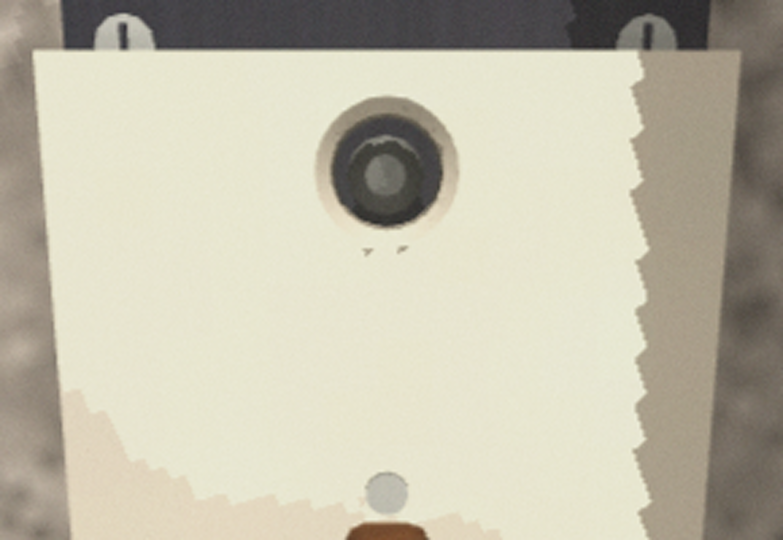

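Run:
```python
from hole import *
P,r=cur()
for z in (8.74,22.74,27.5):
    print(z,proj('wrist',P+r.apply([67.5,-.46,z])))
# screws symmetric check of yaw: screws at crop
print(proj('wrist',np.array([[430.9,30.4,60]])))
```

```text
8.74 [[312.55028609 122.77632347]]
22.74 [[312.56293991 123.00466644]]
27.5 [[312.5667623  123.07364292]]
[[311.4974927  122.96887123]]
```

>>> servo_tool(
  motion=[
    {"dr": [0, 0, 0], "delta_pos": [-0.015, 0, 0.05], "hand": 0},
    {"dr": [0, 0, 0], "delta_pos": [0, 0, 0.1], "hand": 0},
    {"dr": [0, 0, 0], "delta_pos": [0, 0, 0.1], "hand": 0},
    {"dr": [0, 0, 0], "delta_pos": [0, 0, 0], "hand": 0},
  ],
)

```text
time_s: 9.3
eef_pos: [494.8, 6.3, 74.4]
ee_rot: [0.001, 0.185, 0.983, -0.0]
force: [0.3, -0.6, -3.4]
grip_width: 0.127
```

Run:
```python
from hole import *
st(); 
c=get_calibration('wrist');p,d=capture('wrist');T=np.array(c['T'])
cv2.imwrite('pics/w6c.png',cv2.resize(p[60:260,170:460,::-1],None,fx=2.7,fy=2.7,interpolation=cv2.INTER_CUBIC))
```

```text
t 9.3 p [494.8   6.3  74.4] yaw 68.67 z [ 0.002 -0.    -1.   ] F [ 0.3 -0.6 -3.4] M [-0.    0.03 -0.03] g 0.127 q6 -1.42
```

View pics/w6c.png

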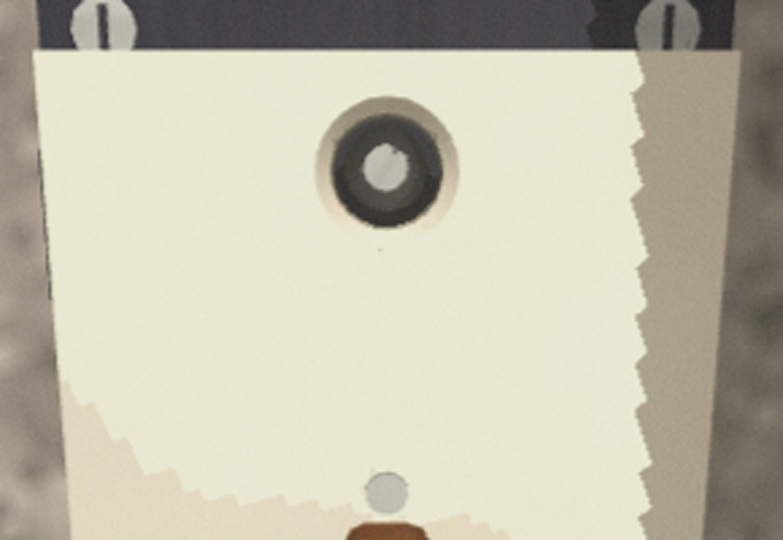

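The pin sits centred in the hole and there is no contact force, so I'll continue down.

>>> servo_tool(
  motion=[
    {"dr": [0, 0, 0], "delta_pos": [0, 0, 0.08], "hand": 0},
    {"dr": [0, 0, 0], "delta_pos": [0, 0, 0.08], "hand": 0},
    {"dr": [0, 0, 0], "delta_pos": [0, 0, 0.06], "hand": 0},
    {"dr": [0, 0, 0], "delta_pos": [0, 0, 0], "hand": 0},
  ],
)

```text
time_s: 9.85
eef_pos: [495.0, 6.3, 62.9]
ee_rot: [0.001, 0.185, 0.983, -0.0]
force: [-0.2, -1.3, -2.8]
grip_width: 0.125
```

```bash
python3 -c "
from h import *
st()"
```

```text
t 9.85 p [495.    6.3  62.9] yaw 68.67 z [ 0.002 -0.    -1.   ] F [-0.2 -1.3 -2.8] M [-0.01  0.02  0.05] g 0.125 q6 -1.42
```

>>> servo_tool(
  motion=[
    {"dr": [0, 0, 0], "delta_pos": [0, 0, 0.04], "hand": 0},
    {"dr": [0, 0, 0], "delta_pos": [0, 0, 0.03], "hand": 0},
    {"dr": [0, 0, 0], "delta_pos": [0, 0, 0], "hand": 0},
  ],
)

```text
time_s: 10.22
eef_pos: [495.4, 6.3, 61.4]
ee_rot: [0.002, 0.185, 0.983, -0.0]
force: [-0.4, -0.3, -3.2]
grip_width: 0.129
```

```bash
python3 -c "
from h import *
st()"
```

```text
t 10.22 p [495.4   6.3  61.4] yaw 68.69 z [ 0.003 -0.001 -1.   ] F [-0.4 -0.3 -3.2] M [-0.03  0.05 -0.02] g 0.129 q6 -1.42
```

>>> servo_tool(
  motion=[
    {"dr": [0, 0, 0], "delta_pos": [-0.005, 0, 0.05], "hand": 0},
    {"dr": [0, 0, 0], "delta_pos": [0, 0, 0.02], "hand": 0},
  ],
)

```text
time_s: 10.48
eef_pos: [495.6, 6.2, 61.0]
ee_rot: [0.002, 0.185, 0.983, -0.0]
force: [-3.9, 0.4, 5.0]
grip_width: 0.122
```

```bash
python3 -c "
from h import *
st()"
```

```text
t 10.47 p [495.6   6.2  61. ] yaw 68.72 z [ 0.003 -0.001 -1.   ] F [-3.9  0.4  5. ] M [ 0.06  0.74 -0.11] g 0.122 q6 -1.42
```

Contact came at z 61.0, and flush was predicted at 61.1. I'll release and back off straight up.

>>> servo_tool(
  motion=[
    {"dr": [0, 0, 0], "delta_pos": [0, 0, 0], "hand": 0.5},
    {"dr": [0, 0, 0], "delta_pos": [0, 0, -0.02], "hand": 0.5},
    {"dr": [0, 0, 0], "delta_pos": [0, 0, 0], "hand": 0.5},
    {"dr": [0, 0, 0], "delta_pos": [0, 0, -0.4], "hand": 0.6},
    {"dr": [0, 0, 0], "delta_pos": [0, 0, -0.9], "hand": 0.7},
    {"dr": [0, 0, 0], "delta_pos": [0.2, 0, -1], "hand": 0.9},
    {"dr": [0, 0, 0], "delta_pos": [0.6, 0, -0.9], "hand": 1},
    {"dr": [0, 0, 0], "delta_pos": [0.4, 0, -0.3], "hand": 1},
    {"dr": [0, 0, 0], "delta_pos": [0, 0, 0], "hand": 1},
    {"dr": [0, 0, 0], "delta_pos": [0, 0, 0], "hand": 1},
  ],
)

```text
time_s: 11.72
eef_pos: [438.6, 28.2, 241.1]
ee_rot: [0.002, 0.185, 0.983, -0.0]
force: [0.1, 0.6, -0.3]
grip_width: 1.002
```

Run:
```python
from fitb import *
st()
c=get_calibration('wrist'); p,d=capture('wrist');save('w7',p);np.save('pics/w7.npy',d);T=np.array(c['T']);np.save('pics/w7T.npy',T)
for r in outline_of('wrist','cover_plate')[:1]:
    print(np.round(r['bbox']),r['score'])
    P,u,v=ptsT(d,T,r['pixels'])
    print(np.percentile(P[:,2],[2,50,98]))
    a=P[(P[:,2]>49)&(P[:,2]<56)];print(rect(a),len(a));A=np.c_[a[:,:2],np.ones(len(a))];print('plane',np.linalg.lstsq(A,a[:,2],rcond=None)[0])
    a=P[(P[:,2]>80)&(P[:,2]<95)]
    if len(a): print('grip',rect(a),len(a),np.median(a[:,2]))
```

```text
t 11.72 p [438.6  28.2 241.1] yaw 68.68 z [ 0.004 -0.001 -1.   ] F [ 0.1  0.6 -0.3] M [ 0.02 -0.01  0.01] g 1.002 q6 -1.4
[258. 181. 370. 386.] 0.77
[47.71462622 52.1770351  87.70492661]
(array([507.3,   1. ]), array([ 90.3, 191.2]), 68.7) 17779
plane [-1.04029879e-03  9.34488908e-04  5.26470794e+01]
grip (array([494.5,   5.9]), array([11.7, 40.4]), 68.8) 745 87.72291497449947
```

View pics/w7.png

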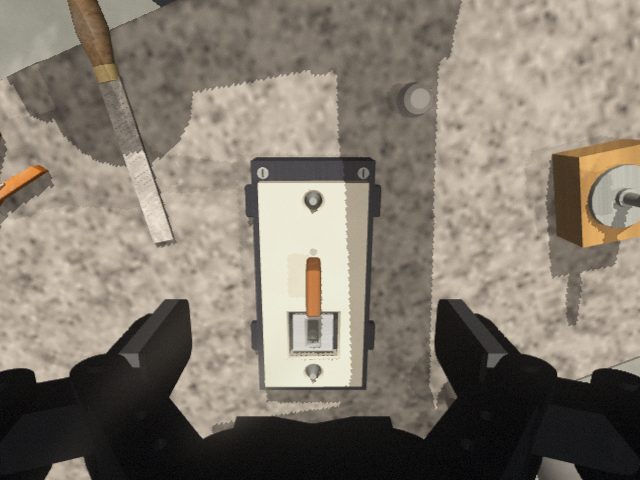

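The plate is seated: flat, with its top 1.8 mm under nominal as all wrist heights read, centred and free. Next I'll look at the key.

Run:
```python
from fitb import *
d=np.load('pics/w7.npy');T=np.load('pics/w7T.npy')
m=np.zeros(d.shape,bool);m[312:356,288:340]=1
P,u,v=ptsT(d,T,m);b=P[(P[:,2]>49)&(P[:,2]<51.4)];
B=[544.5,-13.9]
q=(P[:,:2]-B)@np.array([[.9314,.364],[-.364,.9314]])
s=(abs(q)<20).all(1)&(P[:,2]>48)&(P[:,2]<52)
print(rect(P[s]),np.median(P[s],0),s.sum())
st();plan([453,284,250],80.9,1,step=.95)
```

```text
(array([544.6, -13.9]), array([35.7, 37.6]), 69.4) [545.02535557 -15.09870687  49.9752864 ] 1141
t 11.82 p [438.6  28.2 240.9] yaw 68.67 z [ 0.003 -0.001 -1.   ] F [0.8 0.3 0.3] M [-0.05  0.06 -0.04] g 1.002 q6 -1.4
6 [{dr: [-0.0, 0.003, -0.204], "delta_pos": [0.265, 0.812, -0.031], "hand": 1}, {dr: [-0.0, 0.003, -0.204], "delta_pos": [0.236, 0.82, -0.031], "hand": 1}, {dr: [-0.0, 0.003, -0.204], "delta_pos": [0.207, 0.828, -0.031], "hand": 1}, {dr: [-0.0, 0.004, -0.204], "delta_pos": [0.177, 0.835, -0.031], "hand": 1}, {dr: [-0.001, 0.003, -0.204], "delta_pos": [0.148, 0.842, -0.031], "hand": 1}, {dr: [-0.0, 0.004, -0.203], "delta_pos": [0.117, 0.846, -0.03], "hand": 1}]
```

>>> servo_tool(
  motion=[
    {"dr": [0, 0, -0.2], "delta_pos": [0.26, 0.81, -0.03], "hand": 1},
    {"dr": [0, 0, -0.2], "delta_pos": [0.24, 0.82, -0.03], "hand": 1},
    {"dr": [0, 0, -0.2], "delta_pos": [0.21, 0.83, -0.03], "hand": 1},
    {"dr": [0, 0, -0.2], "delta_pos": [0.18, 0.83, -0.03], "hand": 1},
    {"dr": [0, 0, -0.2], "delta_pos": [0.15, 0.84, -0.03], "hand": 1},
    {"dr": [0, 0, -0.2], "delta_pos": [0.12, 0.8, -0.03], "hand": 1},
    {"dr": [0, 0, 0], "delta_pos": [0, 0, 0], "hand": 1},
    {"dr": [0, 0, 0], "delta_pos": [0, 0, 0], "hand": 1},
  ],
)

```text
time_s: 12.82
eef_pos: [455.0, 287.9, 241.2]
ee_rot: [-0.004, 0.08, 0.997, -0.002]
force: [0.2, -1.0, 0.1]
grip_width: 0.996
```

Run:
```python
from fitb import *
st()
c=get_calibration('wrist'); p,d=capture('wrist');save('w8',p);np.save('pics/w8.npy',d);T=np.array(c['T']);np.save('pics/w8T.npy',T)
for n in ['lock_key','key_stand']:
  for r in outline_of('wrist',n)[:2]:
    print(n,np.round(r['bbox']),r['score'])
    P,u,v=ptsT(d,T,r['pixels'])
    print(np.percentile(P[:,2],[2,50,98]))
    for lo,hi in [(35,41.5),(42,47),(90,110),(110,118)]:
        a=P[(P[:,2]>lo)&(P[:,2]<hi)]
        if len(a)>5: print(lo,hi,rect(a),len(a),np.median(a[:,2]))
```

```text
t 12.82 p [455.  287.9 241.2] yaw 80.8 z [-0.009 -0.004 -1.   ] F [ 0.2 -1.   0.1] M [ 0.04 -0.01  0.03] g 0.996 q6 -1.06
lock_key [280. 259. 342. 349.] 0.71
[ 39.97206572  44.51677767 114.74384383]
35 41.5 (array([526.2, 271.7]), array([54.9, 55.1]), 24.2) 80 38.64691568759551
42 47 (array([524.2, 273.3]), array([52.6, 52.1]), 80.8) 2177 44.17472625042308
90 110 (array([510.7, 276.8]), array([12.1,  6.9]), 49.6) 146 100.7099154768479
110 118 (array([524.8, 273.2]), array([ 9.5, 35.3]), 80.5) 597 113.73769501066198
lock_key [271. 231. 349. 327.] 0.32
[ 1.31531138 38.01621616 39.65583774]
35 41.5 (array([525.1, 272.8]), array([64. , 80.8]), 80.8) 3013 38.228965201903975
42 47 (array([531.7, 265.2]), array([52. ,  7.8]), 41.0) 9 43.76779243280453
key_stand [275. 234. 346. 328.] 0.72
[ 2.99463318 38.01763308 39.59155024]
35 41.5 (array([525.1, 272.8]), array([64. , 80.8]), 80.8) 3006 38.229009987010926
```

View pics/w8.png

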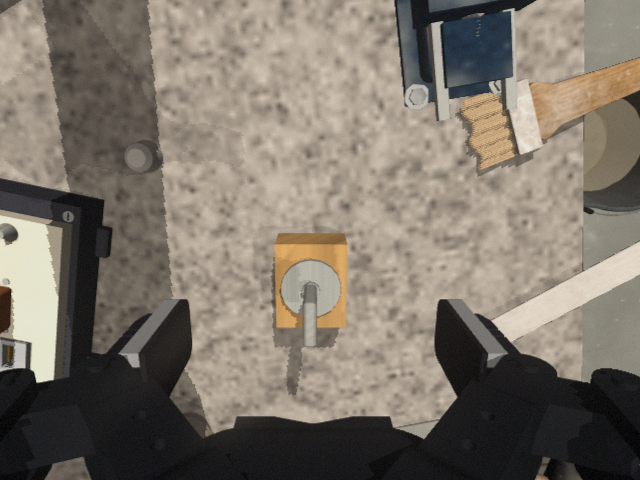

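The bow top is 9.5x35 mm at (524.8,273.2), z about 115.5, yaw -9.3°, and the flange is concentric. The key stands upright. I'll approach it.

Run:
```python
from h import *
plan([524.8,273.2,150],80.7,.7,n=4)
```

```text
4 [{dr: [-0.007, -0.011, 0.001], "delta_pos": [-0.359, -0.012, 0.457], "hand": 0.7}, {dr: [-0.007, -0.011, 0.001], "delta_pos": [-0.358, -0.013, 0.457], "hand": 0.7}, {dr: [-0.007, -0.011, 0.001], "delta_pos": [-0.358, -0.013, 0.458], "hand": 0.7}, {dr: [-0.008, -0.011, 0.001], "delta_pos": [-0.357, -0.013, 0.459], "hand": 0.7}]
```

>>> servo_tool(
  motion=[
    {"dr": [-0.01, -0.01, 0], "delta_pos": [-0.36, -0.01, 0.45], "hand": 0.7},
    {"dr": [-0.01, -0.01, 0], "delta_pos": [-0.36, -0.01, 0.45], "hand": 0.7},
    {"dr": [-0.01, -0.01, 0], "delta_pos": [-0.36, -0.01, 0.45], "hand": 0.7},
    {"dr": [-0.01, -0.01, 0], "delta_pos": [-0.32, -0.01, 0.4], "hand": 0.7},
    {"dr": [0, 0, 0], "delta_pos": [0, 0, 0], "hand": 0.7},
    {"dr": [0, 0, 0], "delta_pos": [0, 0, 0], "hand": 0.7},
  ],
)

```text
time_s: 13.72
eef_pos: [526.5, 269.8, 153.9]
ee_rot: [0.001, 0.084, 0.996, 0.002]
force: [-0.7, -0.3, 0.4]
grip_width: 0.701
```

Run:
```python
from h import *
st();plan([524.8,273.2,80],80.7,.6,n=4)
```

```text
t 13.72 p [526.5 269.8 153.9] yaw 80.37 z [ 0.003  0.003 -1.   ] F [-0.7 -0.3  0.4] M [ 0.   -0.02  0.04] g 0.701 q6 -1.13
4 [{dr: [0.005, 0.004, -0.008], "delta_pos": [0.012, 0.014, 0.369], "hand": 0.6}, {dr: [0.005, 0.003, -0.008], "delta_pos": [0.012, 0.014, 0.37], "hand": 0.6}, {dr: [0.005, 0.004, -0.008], "delta_pos": [0.012, 0.015, 0.369], "hand": 0.6}, {dr: [0.005, 0.003, -0.009], "delta_pos": [0.011, 0.015, 0.37], "hand": 0.6}]
```

>>> servo_tool(
  motion=[
    {"dr": [0.01, 0.01, -0.02], "delta_pos": [0.025, 0.03, 0.35], "hand": 0.7},
    {"dr": [0.01, 0, -0.01], "delta_pos": [0.015, 0.02, 0.37], "hand": 0.7},
    {"dr": [0, 0, 0], "delta_pos": [0, 0.01, 0.35], "hand": 0.7},
    {"dr": [0, 0, 0], "delta_pos": [0, 0, 0.3], "hand": 0.7},
    {"dr": [0, 0, 0], "delta_pos": [0, 0, 0], "hand": 0.7},
  ],
)

```text
time_s: 14.35
eef_pos: [523.5, 274.3, 83.1]
ee_rot: [0.001, 0.08, 0.997, 0.0]
force: [0.7, -0.5, -0.5]
grip_width: 0.702
```

Run:
```python
from h import *
st();plan([524.8,273.2,80],80.7,.6,n=1)
p,d=capture('wrist');save('w9',p)
```

```text
t 14.35 p [523.5 274.3  83.1] yaw 80.79 z [ 0.002  0.    -1.   ] F [ 0.7 -0.5 -0.5] M [0.   0.01 0.01] g 0.702 q6 -1.13
1 [{dr: [0.004, 0.013, 0.009], "delta_pos": [-0.03, -0.018, 0.062], "hand": 0.6}]
```

View pics/w9.png

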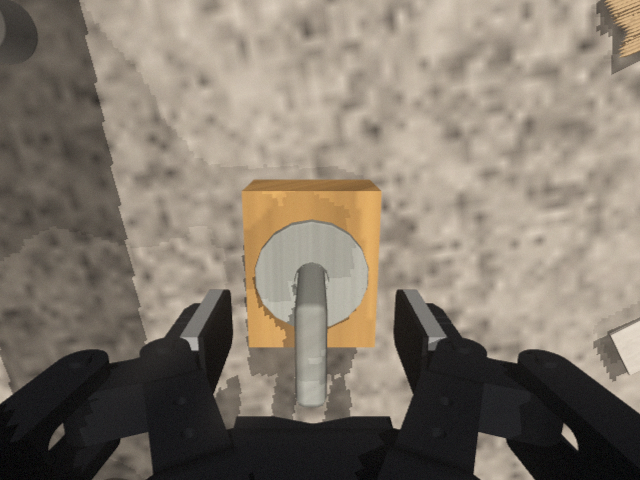

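>>> servo_tool(
  motion=[
    {"dr": [0, 0.01, 0.01], "delta_pos": [-0.03, -0.02, 0.06], "hand": 0.7},
    {"dr": [0, 0, 0], "delta_pos": [0, 0, 0], "hand": 0.7},
  ],
)

```text
time_s: 14.65
eef_pos: [525.9, 273.3, 81.9]
ee_rot: [0.002, 0.081, 0.997, 0.001]
force: [-0.2, -0.1, 0.4]
grip_width: 0.698
```

Run:
```python
from h import *
st();plan([524.8,273.4,80],80.7,.6,n=1)
```

```text
t 14.65 p [525.9 273.3  81.9] yaw 80.69 z [ 0.004  0.002 -1.   ] F [-0.2 -0.1  0.4] M [ 0.05 -0.05 -0.  ] g 0.698 q6 -1.13
1 [{dr: [0.013, 0.021, -0.001], "delta_pos": [0.022, -0.002, 0.038], "hand": 0.6}]
```

>>> servo_tool(
  motion=[
    {"dr": [0.01, 0.02, 0], "delta_pos": [0.02, 0, 0.03], "hand": 0.4},
    {"dr": [0, 0, 0], "delta_pos": [0, 0, 0], "hand": 0},
    {"dr": [0, 0, 0], "delta_pos": [0, 0, 0], "hand": 0},
    {"dr": [0, 0, 0], "delta_pos": [0, 0, 0], "hand": 0},
    {"dr": [0, 0, 0], "delta_pos": [0, 0, 0], "hand": 0},
  ],
  squeeze=120,
)

```text
time_s: 15.28
eef_pos: [525.2, 273.5, 81.2]
ee_rot: [0.001, 0.081, 0.997, 0.0]
force: [0.4, -0.5, 0.7]
grip_width: 0.1
```

Run:
```python
from h import *
st()
```

```text
t 15.28 p [525.2 273.5  81.2] yaw 80.68 z [ 0.001  0.001 -1.   ] F [ 0.4 -0.5  0.7] M [ 0.02 -0.01 -0.01] g 0.1 q6 -1.13
```

>>> servo_tool(
  motion=[
    {"dr": [0, 0, 0], "delta_pos": [0, 0, -0.3], "hand": 0},
    {"dr": [0, 0, 0], "delta_pos": [0, 0, -0.6], "hand": 0},
    {"dr": [0, 0, 0], "delta_pos": [0, 0, -0.7], "hand": 0},
    {"dr": [0, 0, 0], "delta_pos": [0, 0, -0.4], "hand": 0},
    {"dr": [0, 0, 0], "delta_pos": [0, 0, 0], "hand": 0},
  ],
)

```text
time_s: 15.9
eef_pos: [525.0, 273.5, 187.5]
ee_rot: [0.001, 0.081, 0.997, 0.001]
force: [-1.4, -0.5, -1.6]
grip_width: 0.101
```

Run:
```python
from h import *
st();plan([545,-13.7,175],68.65,0,step=.8)
```

```text
t 15.9 p [525.  273.5 187.5] yaw 80.69 z [ 0.003  0.001 -1.   ] F [-1.4 -0.5 -1.6] M [ 0.06  0.07 -0.02] g 0.101 q6 -1.13
8 [{dr: [0.001, 0.002, 0.15], "delta_pos": [-0.165, -0.701, 0.031], "hand": 0}, {dr: [0.001, 0.002, 0.151], "delta_pos": [-0.184, -0.696, 0.031], "hand": 0}, {dr: [0.001, 0.001, 0.15], "delta_pos": [-0.202, -0.691, 0.031], "hand": 0}, {dr: [0.002, 0.002, 0.151], "delta_pos": [-0.22, -0.685, 0.031], "hand": 0}, {dr: [0.001, 0.001, 0.15], "delta_pos": [-0.238, -0.679, 0.031], "hand": 0}, {dr: [0.002, 0.002, 0.151], "delta_pos": [-0.256, -0.673, 0.031], "hand": 0}, {dr: [0.001, 0.001, 0.15], "delta_pos": [-0.273, -0.666, 0.031], "hand": 0}, {dr: [0.002, 0.002, 0.151], "delta_pos": [-0.29, -0.658, 0.03], "hand": 0}]
```

>>> servo_tool(
  motion=[
    {"dr": [0, 0, 0.15], "delta_pos": [-0.16, -0.7, 0.01], "hand": 0},
    {"dr": [0, 0, 0.15], "delta_pos": [-0.18, -0.7, 0.01], "hand": 0},
    {"dr": [0, 0, 0.15], "delta_pos": [-0.2, -0.69, 0.01], "hand": 0},
    {"dr": [0, 0, 0.15], "delta_pos": [-0.22, -0.68, 0.01], "hand": 0},
    {"dr": [0, 0, 0.15], "delta_pos": [-0.24, -0.68, 0.01], "hand": 0},
    {"dr": [0, 0, 0.15], "delta_pos": [-0.26, -0.67, 0.01], "hand": 0},
    {"dr": [0, 0, 0.15], "delta_pos": [-0.27, -0.66, 0.01], "hand": 0},
    {"dr": [0, 0, 0.15], "delta_pos": [-0.25, -0.55, 0.01], "hand": 0},
    {"dr": [0, 0, 0], "delta_pos": [0, 0, 0], "hand": 0},
    {"dr": [0, 0, 0], "delta_pos": [0, 0, 0], "hand": 0},
  ],
)

```text
time_s: 17.15
eef_pos: [540.8, -15.2, 176.1]
ee_rot: [-0.005, 0.188, 0.982, 0.0]
force: [-0.9, -0.4, -1.3]
grip_width: 0.098
```

Run:
```python
from h import *
st();plan([545,-13.7,140],68.65,0,n=3)
p,d=capture('wrist');save('w10',p);np.save('pics/w10.npy',d)
```

```text
t 17.15 p [540.8 -15.2 176.1] yaw 68.37 z [-0.009  0.003 -1.   ] F [-0.9 -0.4 -1.3] M [ 0.08 -0.02  0.01] g 0.098 q6 -1.44
3 [{dr: [-0.001, -0.017, -0.009], "delta_pos": [-0.025, 0.02, 0.24], "hand": 0}, {dr: [-0.002, -0.018, -0.009], "delta_pos": [-0.024, 0.02, 0.241], "hand": 0}, {dr: [-0.001, -0.017, -0.01], "delta_pos": [-0.023, 0.019, 0.24], "hand": 0}]
```

View pics/w10.png

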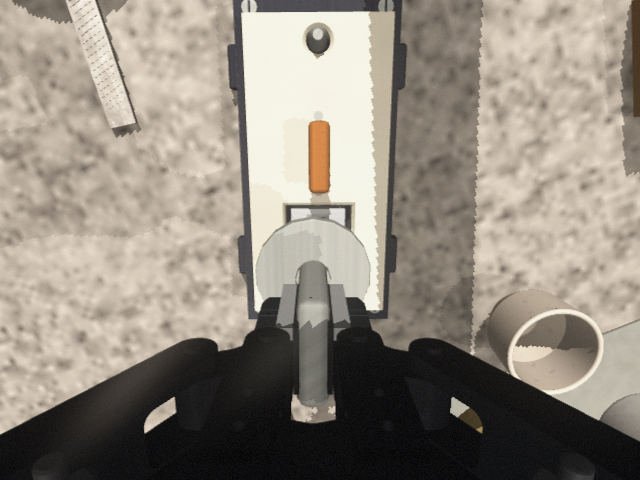

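>>> servo_tool(
  motion=[
    {"dr": [0, -0.02, -0.01], "delta_pos": [-0.03, 0.02, 0.25], "hand": 0},
    {"dr": [0, -0.02, -0.01], "delta_pos": [-0.02, 0.02, 0.25], "hand": 0},
    {"dr": [0, -0.02, -0.01], "delta_pos": [-0.02, 0.02, 0.2], "hand": 0},
    {"dr": [0, 0, 0], "delta_pos": [0, 0, 0], "hand": 0},
    {"dr": [0, 0, 0], "delta_pos": [0, 0, 0], "hand": 0},
  ],
)

```text
time_s: 17.82
eef_pos: [544.7, -11.3, 137.6]
ee_rot: [0.0, 0.183, 0.983, -0.0]
force: [0.1, 0.1, -1.4]
grip_width: 0.099
```

Run:
```python
from h import *
st();plan([545,-13.7,128],68.65,0,n=2)
```

```text
t 17.82 p [544.7 -11.3 137.6] yaw 68.89 z [-0.    -0.001 -1.   ] F [ 0.1  0.1 -1.4] M [ 0.05 -0.   -0.01] g 0.099 q6 -1.44
2 [{dr: [-0.003, 0.001, 0.012], "delta_pos": [-0.011, -0.021, 0.096], "hand": 0}, {dr: [-0.002, 0.001, 0.012], "delta_pos": [-0.012, -0.021, 0.097], "hand": 0}]
```

>>> servo_tool(
  motion=[
    {"dr": [0, 0, 0.02], "delta_pos": [-0.01, -0.03, 0.08], "hand": 0},
    {"dr": [0, 0, 0], "delta_pos": [-0.01, -0.01, 0.08], "hand": 0},
    {"dr": [0, 0, 0], "delta_pos": [0, 0, 0], "hand": 0},
    {"dr": [0, 0, 0], "delta_pos": [0, 0, 0], "hand": 0},
  ],
)

```text
time_s: 18.32
eef_pos: [545.2, -14.0, 129.7]
ee_rot: [0.001, 0.185, 0.983, -0.001]
force: [-0.2, 0.4, -2.4]
grip_width: 0.099
```

Run:
```python
from h import *
st();plan([545,-13.7,118],68.65,0,n=2)
p,d=capture('wrist');save('w11',p)
for c in ['side']:
    p,d=capture(c);save('s11',p);print(proj('side',[545,-14,60]))
```

```text
t 18.32 p [545.2 -14.  129.7] yaw 68.66 z [ 0.001 -0.001 -1.   ] F [-0.2  0.4 -2.4] M [-0.02  0.02  0.02] g 0.099 q6 -1.44
2 [{dr: [-0.002, 0.005, 0.0], "delta_pos": [0.003, 0.002, 0.117], "hand": 0}, {dr: [-0.002, 0.004, 0.001], "delta_pos": [0.004, 0.002, 0.118], "hand": 0}]
[[313.56119523 276.11553826]]
```

View pics/w11.png

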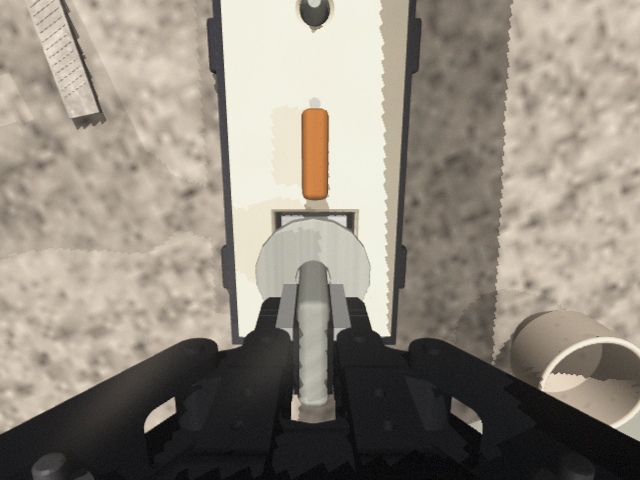

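>>> servo_tool(
  motion=[
    {"dr": [0, 0, 0], "delta_pos": [0, 0, 0.1], "hand": 0},
    {"dr": [0, 0, 0], "delta_pos": [0, 0, 0.1], "hand": 0},
    {"dr": [0, 0, 0], "delta_pos": [0, 0, 0], "hand": 0},
  ],
)

```text
time_s: 18.8
eef_pos: [545.2, -13.9, 119.0]
ee_rot: [0.001, 0.185, 0.983, -0.001]
force: [0.4, 0.1, -1.2]
grip_width: 0.097
```

Run:
```python
from h import *
st();plan([545,-13.7,112],68.65,0,n=1)
```

```text
t 18.8 p [545.2 -13.9 119. ] yaw 68.66 z [ 0.001 -0.001 -1.   ] F [ 0.4  0.1 -1.2] M [-0.01 -0.01  0.04] g 0.097 q6 -1.44
1 [{dr: [-0.004, 0.008, 0.001], "delta_pos": [0.005, 0.003, 0.139], "hand": 0}]
```

The key tip is 4 mm into the keyway with no force. I'll continue down.

>>> servo_tool(
  motion=[
    {"dr": [0, 0, 0], "delta_pos": [0, 0, 0.08], "hand": 0},
    {"dr": [0, 0, 0], "delta_pos": [0, 0, 0.08], "hand": 0},
    {"dr": [0, 0, 0], "delta_pos": [0, 0, 0.08], "hand": 0},
    {"dr": [0, 0, 0], "delta_pos": [0, 0, 0], "hand": 0},
  ],
)

```text
time_s: 19.3
eef_pos: [545.4, -14.2, 107.0]
ee_rot: [0.001, 0.185, 0.983, -0.001]
force: [0.1, -1.1, -0.8]
grip_width: 0.098
```

Run:
```python
from h import *
st()
```

```text
t 19.3 p [545.4 -14.2 107. ] yaw 68.68 z [ 0.002 -0.002 -1.   ] F [ 0.1 -1.1 -0.8] M [-0.24  0.21  0.  ] g 0.098 q6 -1.44
```

>>> servo_tool(
  motion=[
    {"dr": [0, 0, 0], "delta_pos": [0, 0, 0.1], "hand": 0},
    {"dr": [0, 0, 0], "delta_pos": [0, 0, 0.1], "hand": 0},
  ],
)

```text
time_s: 19.55
eef_pos: [546.0, -14.4, 98.7]
ee_rot: [0.002, 0.185, 0.983, -0.001]
force: [-4.3, 1.2, 11.0]
grip_width: 0.099
```

Run:
```python
from h import *
st()
```

```text
t 19.55 p [546.  -14.4  98.7] yaw 68.68 z [ 0.004 -0.003 -1.   ] F [-4.3  1.2 11. ] M [ 0.13  0.89 -0.01] g 0.099 q6 -1.44
```

>>> servo_tool(
  motion=[
    {"dr": [0, 0.02, 0], "delta_pos": [0.015, 0, 0.1], "hand": 0},
    {"dr": [0, 0, 0], "delta_pos": [0.005, 0, 0.1], "hand": 0},
  ],
)

```text
time_s: 19.8
eef_pos: [546.4, -14.4, 94.9]
ee_rot: [0.003, 0.185, 0.983, -0.001]
force: [-28.9, 3.4, 70.7]
grip_width: 0.098
```

Run:
```python
from h import *
st()
```

```text
t 19.8 p [546.4 -14.4  94.9] yaw 68.71 z [ 0.005 -0.003 -1.   ] F [-28.9   3.4  70.7] M [ 0.75  5.19 -0.07] g 0.098 q6 -1.44
```

The flange bottoms out at z 94.9 (predicted 95.2), but the force is too high. I'll relax it.

>>> servo_tool(
  motion=[
    {"dr": [0, 0, 0], "delta_pos": [0.015, 0, 0.02], "hand": 0},
  ],
)

```text
time_s: 19.92
eef_pos: [545.7, -14.1, 95.4]
ee_rot: [0.003, 0.185, 0.983, -0.001]
force: [-1.4, -0.3, -3.9]
grip_width: 0.099
```

Run:
```python
from h import *
st()
```

```text
t 19.93 p [545.7 -14.1  95.4] yaw 68.72 z [ 0.006 -0.004 -1.   ] F [-1.4 -0.3 -3.9] M [-0.2   0.3   0.01] g 0.099 q6 -1.44
```

>>> servo_tool(
  motion=[
    {"dr": [0.02, 0.03, 0], "delta_pos": [0.005, 0, 0.02], "hand": 0},
    {"dr": [0, 0, 0], "delta_pos": [0, 0, 0.02], "hand": 0},
    {"dr": [0, 0, 0], "delta_pos": [0, 0, 0.02], "hand": 0},
  ],
)

```text
time_s: 20.3
eef_pos: [546.2, -14.2, 95.2]
ee_rot: [0.002, 0.185, 0.983, -0.003]
force: [-7.3, 0.9, 14.7]
grip_width: 0.096
```

Run:
```python
from h import *
st()
p,d=capture('wrist');save('w12',p)
p,d=capture('side');cv2.imwrite('pics/s12.png',cv2.resize(p[180:340,200:440,::-1],None,fx=3.2,fy=3.2,interpolation=cv2.INTER_CUBIC))
```

```text
t 20.3 p [546.2 -14.2  95.2] yaw 68.73 z [ 0.002 -0.006 -1.   ] F [-7.3  0.9 14.7] M [0.23 1.37 0.01] g 0.096 q6 -1.43
```

View pics/w12.png

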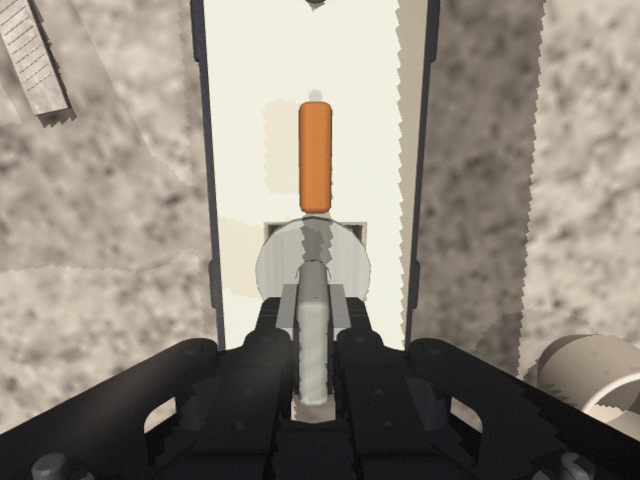

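View pics/s12.png

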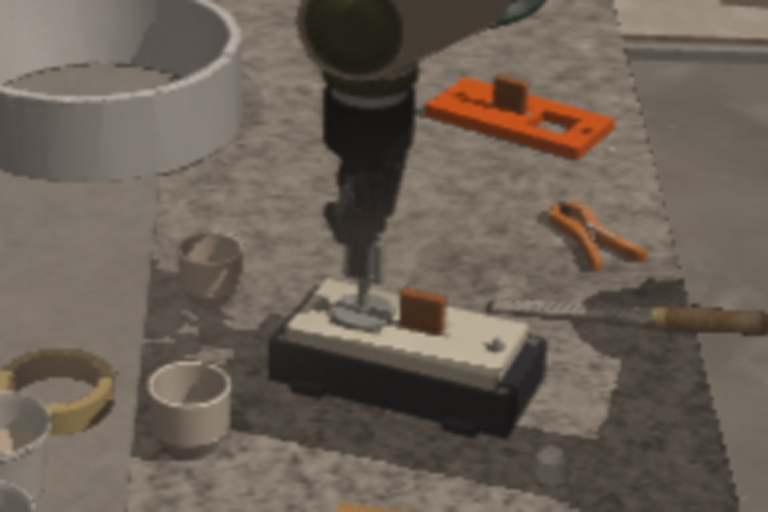

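The flange lies on the plate, there is no slip in the grip, and the bystanders are untouched. I'll start turning, clockwise from above (+z about the tool).

>>> servo_tool(
  motion=[
    {"dr": [-0.01, 0.02, 0.5], "delta_pos": [0.012, 0, 0.005], "hand": 0},
    {"dr": [0, 0, 0.7], "delta_pos": [0, 0, 0.01], "hand": 0},
    {"dr": [0, 0, 0.7], "delta_pos": [0, 0, 0.01], "hand": 0},
    {"dr": [0, 0, 0.7], "delta_pos": [0, 0, 0.01], "hand": 0},
  ],
)

```text
time_s: 20.9
eef_pos: [546.1, -14.2, 95.2]
ee_rot: [0.001, 0.407, 0.914, -0.002]
force: [-4.4, 0.3, 8.7]
grip_width: 0.098
```

Run:
```python
from h import *
st();plan([545.2,-13.8,95],48,0,n=1)
```

```text
t 20.9 p [546.1 -14.2  95.2] yaw 42.01 z [ 0.    -0.004 -1.   ] F [-4.4  0.3  8.7] M [0.11 0.88 0.17] g 0.098 q6 -0.97
1 [{dr: [-0.014, 0.016, -0.599], "delta_pos": [0.018, -0.007, 0.004], "hand": 0}]
```

>>> servo_tool(
  motion=[
    {"dr": [-0.02, 0.01, 0.7], "delta_pos": [0.01, 0, 0.01], "hand": 0},
    {"dr": [0, 0, 0.7], "delta_pos": [0, 0, 0.01], "hand": 0},
    {"dr": [0, 0, 0.7], "delta_pos": [0, 0, 0.01], "hand": 0},
    {"dr": [0, 0, 0.7], "delta_pos": [0, 0, 0.01], "hand": 0},
    {"dr": [0, 0, 0.7], "delta_pos": [0, 0, 0.01], "hand": 0},
  ],
)

```text
time_s: 21.52
eef_pos: [546.2, -14.3, 95.1]
ee_rot: [0.002, 0.669, 0.743, 0.0]
force: [-4.0, 0.9, 8.3]
grip_width: 0.1
```

Run:
```python
from h import *
st();plan([545.2,-13.8,95],-16,0,n=1)
```

```text
t 21.52 p [546.2 -14.3  95.1] yaw 5.96 z [ 0.002 -0.002 -1.   ] F [-4.   0.9  8.3] M [-0.01  0.81  0.23] g 0.1 q6 -0.34
1 [{dr: [0.015, 0.011, 2.196], "delta_pos": [0.012, -0.019, 0.003], "hand": 0}]
```

>>> servo_tool(
  motion=[
    {"dr": [0, 0.01, 0.6], "delta_pos": [0, 0, 0.01], "hand": 0},
    {"dr": [0, 0, 0.6], "delta_pos": [0, 0, 0.01], "hand": 0},
    {"dr": [0, 0, 0.4], "delta_pos": [0, 0, 0.01], "hand": 0},
    {"dr": [0, 0, 0.2], "delta_pos": [0, 0, 0.01], "hand": 0},
  ],
)

```text
time_s: 22.02
eef_pos: [546.0, -14.4, 95.2]
ee_rot: [0.001, 0.78, 0.625, -0.0]
force: [-4.1, 0.2, 8.3]
grip_width: 0.098
```

Run:
```python
from h import *
st()
```

```text
t 22.02 p [546.  -14.4  95.2] yaw -12.56 z [ 0.001 -0.002 -1.   ] F [-4.1  0.2  8.3] M [0.05 0.86 0.26] g 0.098 q6 -0.02
```

>>> servo_tool(
  motion=[
    {"dr": [0, 0, 0.3], "delta_pos": [0, 0, 0.01], "hand": 0},
    {"dr": [0, 0, 0.2], "delta_pos": [0, 0, 0.01], "hand": 0},
  ],
)

```text
time_s: 22.28
eef_pos: [546.0, -14.4, 95.1]
ee_rot: [0.001, 0.807, 0.59, -0.0]
force: [-4.6, -0.6, 9.0]
grip_width: 0.101
```

Run:
```python
from h import *
st()
```

```text
t 22.27 p [546.  -14.4  95.1] yaw -17.66 z [ 0.001 -0.002 -1.   ] F [-4.6 -0.6  9. ] M [0.04 0.93 0.18] g 0.101 q6 0.07
```

>>> servo_tool(
  motion=[
    {"dr": [0, 0, 0.25], "delta_pos": [0, 0, 0.01], "hand": 0},
    {"dr": [0, 0, 0.15], "delta_pos": [0, 0, 0.01], "hand": 0},
  ],
)

```text
time_s: 22.52
eef_pos: [545.8, -14.2, 95.2]
ee_rot: [0.001, 0.828, 0.561, -0.001]
force: [-4.7, 0.4, 10.5]
grip_width: 0.097
```

Run:
```python
from h import *
st()
c=get_calibration('wrist');p,d=capture('wrist');save('w13',p)
```

```text
t 22.52 p [545.8 -14.2  95.2] yaw -21.72 z [-0.    -0.003 -1.   ] F [-4.7  0.4 10.5] M [0.13 0.97 0.3 ] g 0.097 q6 0.14
```

View pics/w13.png

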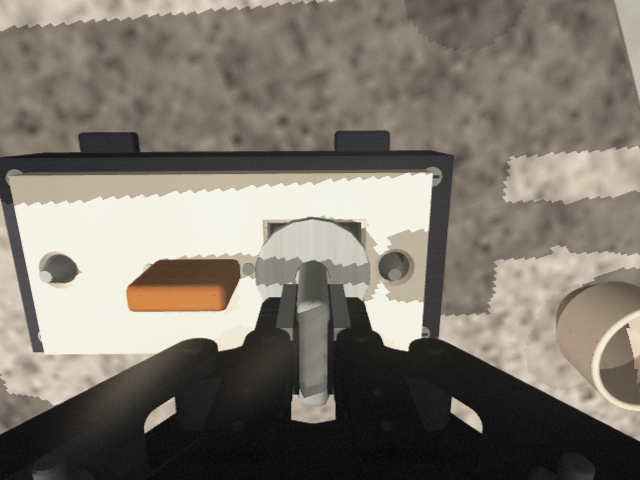

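>>> servo_tool(
  motion=[
    {"dr": [0, 0, 0.25], "delta_pos": [0, 0, 0.01], "hand": 0},
    {"dr": [0, 0, 0.2], "delta_pos": [0, 0, 0.01], "hand": 0},
  ],
)

```text
time_s: 22.82
eef_pos: [545.7, -14.1, 95.2]
ee_rot: [0.001, 0.849, 0.528, -0.001]
force: [-3.9, 0.3, 9.2]
grip_width: 0.101
```

Run:
```python
from h import *
st()
```

```text
t 22.82 p [545.7 -14.1  95.2] yaw -26.26 z [-0.001 -0.003 -1.   ] F [-3.9  0.3  9.2] M [0.07 0.83 0.66] g 0.101 q6 0.22
```

Torque rose to 0.66 N m, so the key is on the stop. I'll hold and check.

>>> servo_tool(
  motion=[
    {"dr": [0, 0, 0], "delta_pos": [0, 0, 0.01], "hand": 0},
    {"dr": [0, 0, 0], "delta_pos": [0, 0, 0.01], "hand": 0},
    {"dr": [0, 0, 0], "delta_pos": [0, 0, 0.01], "hand": 0},
    {"dr": [0, 0, 0], "delta_pos": [0, 0, 0.01], "hand": 0},
  ],
)

```text
time_s: 23.32
eef_pos: [545.7, -14.2, 95.2]
ee_rot: [0.002, 0.848, 0.53, -0.002]
force: [-4.0, -0.6, 8.9]
grip_width: 0.101
```

Run:
```python
from fitb import *
st()
c=get_calibration('wrist');p,d=capture('wrist');save('w14',p);T=np.array(c['T'])
for r in outline_of('wrist','cover_plate')[:1]:
    P,u,v=ptsT(d,T,r['pixels']);a=P[(P[:,2]>49)&(P[:,2]<56)];A=np.c_[a[:,:2],np.ones(len(a))];k=np.linalg.lstsq(A,a[:,2],rcond=None)[0];print('plate slope',k[:2],'z',np.median(a[:,2]))
for r in outline_of('wrist','lock_key')[:1]:
    P,u,v=ptsT(d,T,r['pixels']);print('key z',np.percentile(P[:,2],[5,50,95]))
    a=P[(P[:,2]>55)&(P[:,2]<62)];print(rect(a),np.median(a[:,2]),len(a))
p,d=capture('side');cv2.imwrite('pics/s14.png',cv2.resize(p[180:340,200:440,::-1],None,fx=3.2,fy=3.2,interpolation=cv2.INTER_CUBIC))
st()
```

```text
t 23.32 p [545.7 -14.2  95.2] yaw -26.01 z [-0.002 -0.005 -1.   ] F [-4.  -0.6  8.9] M [0.18 0.86 0.4 ] g 0.101 q6 0.22
plate slope [-0.00107634  0.00035758] z 52.34402945430243
key z [ 57.38901592  58.92213997 128.63942886]
(array([548.2,  -8.2]), array([39.1, 53.1]), 63.8) 58.284460462466356 6120
t 23.52 p [545.7 -14.2  95.2] yaw -26.01 z [-0.002 -0.005 -1.   ] F [-4.   0.3  8.8] M [0.11 0.86 0.34] g 0.097 q6 0.22
```

View pics/w14.png

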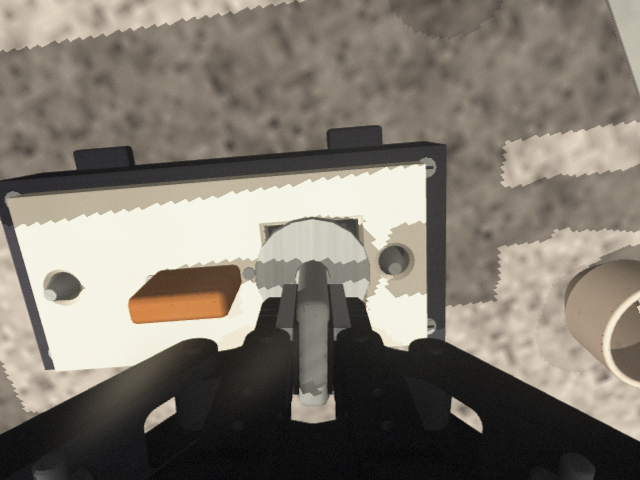

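View pics/s14.png

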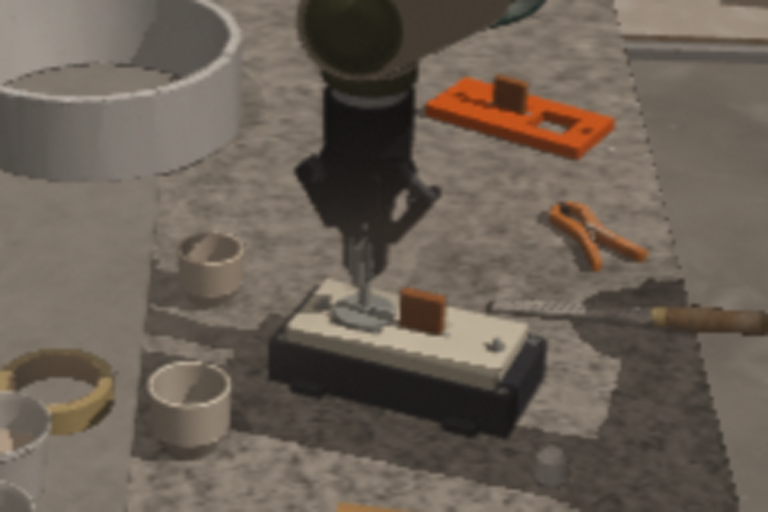

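The flange top is at 60.1 mm (corrected), which means it is down on the plate. The plate is flat, and the key is held on its stop with steady torque. I'm handing in.

```bash
python3 -c "
from rig import ticket
print(ticket.finish_job())"
```

```text
the job is handed in; nothing more can be done
None
```

The job is handed in at about 23.5 s of the 64 s allowed; no verdict was reported.

**What I did:**
- I seated the cream cover plate over both pins and let go of it.
- I pushed the key down past the sticky pins until its flange was on the plate.
- I turned it clockwise to its stop and left the gripper holding it at 120 N.

**Last checks that agreed:**
- **Plate:** tilt is about 0.001 rad. Its top is about 54 mm up, after adding the 1.8 mm by which all wrist-camera heights read low.
- **Flange:** its top is about 60 mm up, which is down on the plate.
- **Lock:** the turn met the stop, with torque rising to 0.66 N m and then holding steady at about 0.35–0.4 N m. I had no direct reading of the lock angle.
- **Bystanders:** in the last side picture both cups and the plug stand where they were.

**What disagreed or went less well:**
- The wrist turned about 95°, against the 80–89° expected for the stop with play. I put this down to give in the grip.
- The push that bottomed the flange briefly reached about 71 N up and 29 N sideways at the wrist. That is under the 120 N limit, and I relaxed it at once.
- The plate sits about 1–2 mm towards the lock end of the base, which is within the tolerance.
- A sideways force of about 4 N and a downward push of about 9 N were left on the key.

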